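Reassemble the dosing wheel of the yerba dispenser

ROBOT

A 7-joint arm with a two-finger parallel gripper is mounted at the origin on the work surface. World frame = base frame: x ahead of the robot, y to its left, z up, the work surface at z = 0. Lengths are in m, angles in rad, forces in N, time in s.
With the tool pointing down it reaches from about 0.4 to 0.925 m from the base axis. Payload 5.6 kg.
Tool frame: the origin (TCP) lies midway between the tips of the shut fingers; the grasp point (between the pads) lies 19 mm behind it (arm.pinch_z is the z of the grasp point in the tool frame, in m); z points along the fingers, y is the direction in which the jaws open and shut (so a half turn about z gives the same grasp; the last joint's range is limited). The gripper opens to 85 mm and grips with 20 to 120 N. Pads are 22 mm wide; open, the fingers measure 114 mm over their backs; the gripper's body (76 mm by 85 mm) begins 54 mm behind the grasp point. The pads swing forward as they close: fully open they stand 13 mm farther back than shut.
Start: joints at [1.214, 0.468, -0.012, 1.603, 0.006, 1.071, -0.056], TCP at [0.201, -0.618, 0.231] pointing down, gripper open.
Joint ranges: [-2.53, 2.53], [-0.31, 2.02], [-1.57, 1.55], [0.28, 2.44], [-1.29, 4.43], [0.15, 1.84], [-2.92, 2.92]. Speed limits (rad/s): [2.57, 2.57, 3.14, 3.14, 3.14, 3.14, 3.14].

INTERFACE

Orientations are given as a unit quaternion [x, y, z, w].
In Python, from plant import arm, optics gives the robot as it stands.
- The arm moves only by the tool jog_arm, never from a script. Its argument "commands" is text: rows parted by semicolons, each of 5 numbers parted by spaces: the shift along the tool's x, y, z in cm, then the turn about the tool's z in degrees, then the opening, from -1 (shut) to 1 (fully open). In form: tx ty tz turn gripper; .... A call has 1 to 8 rows; each row is the pose to reach, as a shift and turn from the pose commanded when the call began, along the tool's axes at that moment; what a row does not reach only later rows make up. A row lasts 1/8 s, in which the tool goes at most 62.5 mm and 10.7 degrees, less where a joint would pass 70% of its speed; a pose out of reach is approached as far as the arm can. A call with a gripper value outside its range is refused whole. The fingers move at their own pace and stop on an object; "grip_force" is the grip in N (left out, the last holds). Time passes only in rows, so rows that repeat a pose let the fingers close. It gives the time, the measured TCP pose, the force and the opening at its end, in the units of the state.
- arm.read_state(): the state, without advancing time (a new reading comes with each control period).
- optics.get_image(name): name is "scene" or "side" or "wrist"; returns a dict with "color" (384x512x3 uint8, red, green, blue), "depth" (384x512 float32, m along the optical axis (not along the pixel's ray), 0 where there is no reading), "fx", "fy", "cx", "cy" (pixels), "pose" (4x4, takes a point from camera to world coordinates); the wrist camera has in their place "T_tool_cam" (4x4, takes a point from camera to tool coordinates, whose origin is the TCP and whose axes are the flange's). Camera axes: x right, y up, looking along -z (the intrinsics and any distortion apply to the point x, -y, -z); pixel columns grow to the right and rows downward; lengths in m; the calibration is good to about 2 mm. A picture is of the moment at which its call begins: read the wrist's pose just before it.
- arm.close_job(): hands the job in, once; it reports no verdict.
The state is a dict: "time": time; "joint_positions": joint angles; "qd": joint speeds; "tau": joint torques, N m; "tool_pos": TCP position; "tool_rot": TCP orientation; "force": force on the tool from outside, world axes, zero at the start; "torque": the same for the moment, N m; "gripper_width": finger opening in m.
Only numpy, scipy, OpenCV 4.12 (cv2) and the standard library are available. Lean on these libraries where they do the work, as an engineer would, in place of code of your own. Each camera call takes 0.05 s, during which the arm holds its last target.

TASK

Put the washed parts of the yerba doser back on its level steel axle: first the square spacer, then the vaned wheel, and last the end cap, mouth first. Push the cap on past its springy drag until cap, wheel and spacer sit tight against one another and against the stop collar, pressed together firmly for a moment with more than 10 N but gently, never with more than 25 N, and let go. Leave the mate cup, bombilla, flask and canister where they are.

Things in the scene. Friction and masses are not known exactly. Their poses are not given: they have to be found in the camera images.
- stand: Steel axle stand, screwed to the counter. Origin on the counter under the middle of its post; +z up, +x along the axle to its free end. Base 100 x 110 mm, 12 mm thick, x -60 to +40 mm. Post 20 (x) x 40 mm, 115 mm tall. Level round axle, axis at z = 95 mm, 12 mm in diameter, free end at x = 127 mm, last 7 mm tapering to 6 mm.
- axle_tip (a point): Centre of the axle's free end, 95 mm above the counter; axes as the stand's: +x points out of the free end along the axle.
- collar_zone (a point): Point of the axle's axis 37 mm from the middle of the post (axes as the stand's). A dark octagonal stop collar, 30 mm across, 18 mm long, is clamped on the axle near here: its outer face, where the stack must end, lies anywhere from 8 mm nearer the post to 8 mm farther out; this differs each time and is not measured.
- nub_spot (a point): Place on the axle's axis, 11 mm in from the free end, above which a round spring nub stands 3 mm proud of the top of the axle. 2 to 6 N press it flush. It slips under spacer and wheel almost freely, but rubs inside the cap with a drag of about 2 to 6 N all along its way, and keeps the cap from sliding off.
- spacer_mid (a point): Centre of the spacer: grey plastic block, square, 44 x 44 mm, 30 mm long, with a 19 mm octagonal through hole along its x axis (loose on the axle). x along the hole, z up. It stands on a flat side, hole level, its centre 22 mm above the mat. Both ends alike. 56 to 104 g. Grip across its y.
- wheel_mid (a point): Centre of the dosing wheel: grey plastic, octagonal hub 30 mm across, 30 mm long, 19 mm octagonal through hole along its x axis (loose on the axle); eight vanes 4 mm thick, 26 mm long, out to 27 mm radius. Stands on two vanes, hole level, z up, centre 25.7 mm above the mat; grip it across y over the vane tips, 51.4 mm wide. Both ends alike. 42 to 78 g.
- cap_mid (a point): Centre of the end cap: grey plastic octagonal knob, 40 mm across flats, 46 mm long along x, z up, centre 20 mm above the mat. Its -x end is open: octagonal blind bore 13.6 mm across, 18 mm over the first 3.5 mm, 40 mm deep; +x end closed. Goes on with its x along the stand's x; once home it covers the last 22 to 38 mm of the axle. 42 to 78 g. Grip across its y.
- mat: Black rubber drying mat fixed to the counter, 220 x 320 mm, 4 mm thick; spacer, wheel and cap stand on it in a row in any order, hole axes roughly parallel to the axle. Origin at the centre of its underside.
- cup: Bystander: olive green silicone mate cup, 80 mm across, 85 mm tall, origin under its centre. Leave alone.
- bombilla: Bystander: curved aluminium bombilla lying on the counter, about 200 mm long, 12 mm thick. Leave alone.
- flask: Bystander: stainless flask with black flip-top spout, 82 mm across, 258 mm tall, origin under its centre. Leave alone.
- canister: Bystander: grey plastic canister with clip-on lid, 110 mm across, 124 mm tall, origin under its centre. Leave alone.
Not all that is in view belongs to the job. Leave any green look-alike of the part that bears spacer_mid alone.

How it is judged:
On the way, in this order (a step that is already met when the one before it is completed fails the run):
1. the spacer is threaded on the axle, before the wheel (y of spacer_mid in the frame of stand between -0.006 and 0.006 m and z of spacer_mid in the frame of stand between 0.088 and 0.101 m and angle between the x axis of spacer_mid and the x axis of stand, either way round below 0.2 rad and x of spacer_mid in the frame of stand between 0.035 and 0.112 m and distance between wheel_mid and stand above 0.16 m), for 0.2 s.
2. the wheel is threaded on the axle outside the spacer (y of spacer_mid in the frame of stand between -0.006 and 0.006 m and z of spacer_mid in the frame of stand between 0.088 and 0.101 m and angle between the x axis of each of spacer_mid, wheel_mid and the x axis of stand, either way round below 0.2 rad and x of spacer_mid in the frame of stand between 0.035 and 0.085 m and y of wheel_mid in the frame of stand between -0.006 and 0.006 m and z of wheel_mid in the frame of stand between 0.088 and 0.101 m and x of wheel_mid in the frame of stand between 0.065 and 0.112 m), for 0.2 s.
3. the cap is on the axle and presses wheel and spacer together with more than 10 N, for 0.2 s (y of cap_mid in the frame of stand between -0.006 and 0.006 m and z of cap_mid in the frame of stand between 0.088 and 0.101 m and angle between the x axis of cap_mid and the x axis of stand, either way round below 0.2 rad and x of cap_mid in the frame of stand between 0.1 and 0.138 m and contact force between cap and wheel above 10 N and contact force between wheel and spacer above 10 N), for 0.2 s.
At the end, for the whole second after the job is handed in: From the post: spacer, wheel, cap on the axle, centres within 7 mm of its axis and tilted under 0.2 rad, cap mouth on the axle; gaps spacer-wheel and wheel-cap under 2.5 mm; at rest and released, after cap pressed wheel and wheel pressed spacer with over 10 N for 0.2 s (y of spacer_mid in the frame of stand between -0.006 and 0.006 m and z of spacer_mid in the frame of stand between 0.088 and 0.101 m and angle between the x axis of each of spacer_mid, wheel_mid, cap_mid and the x axis of stand, either way round below 0.2 rad and x of spacer_mid in the frame of stand between 0.04 and 0.063 m and y of wheel_mid in the frame of stand between -0.006 and 0.006 m and z of wheel_mid in the frame of stand between 0.088 and 0.101 m and x of wheel_mid in the frame of stand between 0.07 and 0.093 m and y of cap_mid in the frame of stand between -0.006 and 0.006 m and z of cap_mid in the frame of stand between 0.088 and 0.101 m and x of cap_mid in the frame of stand between 0.106 and 0.134 m and horizontal distance between wheel_mid and spacer_mid below 0.0325 m and horizontal distance between cap_mid and wheel_mid below 0.0405 m and linear speed of each of spacer, wheel, cap below 0.05 m/s); the robot touches nothing.
It fails at once if a part is pressed on another, on the axle or its stop collar with more than 25 N (contact force between cap and wheel above 25 N or contact force between wheel and spacer above 25 N or contact force between any of spacer, wheel, cap and stand above 25 N or contact force between spacer and collar above 25 N).
It fails at once if the mate cup, bombilla, flask or canister is moved by more than 15 mm (distance of any of cup, bombilla, flask, canister from where it was at the start of the episode above 0.015 m).
It also fails if it takes over 72 s, if anything falls off the work surface, if the arm or the gripper's body presses on something with over 40 N, if the wrist force passes 120 N, or if a joint passes its speed limit or range.

## Working session

There is one attempt and no reset: what is moved stays moved. The work goes in short steps, Python scripts to look and compute and a tool call to move; the robot and the scene stay as the last step left them, time stands still between calls to the robot, and variables do not carry over. Pictures are saved under pics/ and viewed, and the job is handed in when it is done.

Besides the shell and the picture viewer there is one more tool, called after "Emit:" as a command line: name --argument value ..., lists and objects as JSON in quotes. jog_arm: Moves the arm, as the interface text tells. Its arguments: {"type":"object","properties":{"commands":{"type":"string"},"grip_force":{"type":"number"}},"required":["commands"]}

```bash
mkdir -p pics; ls; cat > h.py <<'E'
import numpy as np,cv2
from plant import arm,optics
from scipy.spatial.transform import Rotation as R
def grab(name,fn=None):
    s=arm.read_state(); im=optics.get_image(name)
    if name=='wrist':
        T=np.eye(4);T[:3,:3]=R.from_quat(s['tool_rot']).as_matrix();T[:3,3]=s['tool_pos']
        im['pose']=T@im['T_tool_cam']
    if fn: cv2.imwrite('pics/'+fn,im['color'][:,:,::-1])
    np.savez('last_'+name+'.npz',**{k:v for k,v in im.items()})
    return im
def pts(im):
    h,w=im['depth'].shape
    u,v=np.meshgrid(np.arange(w),np.arange(h))
    d=im['depth'];P=np.stack([(u-im['cx'])/im['fx']*d,-(v-im['cy'])/im['fy']*d,-d],-1)
    return P@im['pose'][:3,:3].T+im['pose'][:3,3]
def ray(im,u,v):
    d=im['pose'][:3,:3]@np.array([(u-im['cx'])/im['fx'],-(v-im['cy'])/im['fy'],-1.])
    return im['pose'][:3,3].copy(),d
def onz(im,u,v,z):
    o,d=ray(im,u,v);return o+d*(z-o[2])/d[2]
E
python3 - <<'E'
from h import *
np.set_printoptions(precision=3,suppress=True)
s=arm.read_state();print(s)
for n in ['scene','side','wrist']:
    im=grab(n,n+'0.png');print(n,[k for k in im],im['fx'],im['fy'],im['cx'],im['cy'],im['pose'])
print([a for a in dir(arm) if a[0]!='_'],arm.pinch_z)
E
```

```text
pics
{'time': 0.0, 'joint_positions': array([ 1.214,  0.468, -0.012,  1.604,  0.006,  1.071, -0.056]), 'qd': array([-0.001, -0.001,  0.   , -0.001, -0.   ,  0.001,  0.   ]), 'tau': array([  0.001, -53.238,   0.022, -25.13 ,   0.011,   0.008,   0.   ]), 'tool_pos': array([ 0.2  , -0.618,  0.23 ]), 'tool_rot': array([ 0.988,  0.156, -0.   , -0.001]), 'force': array([-0.65 , -0.243, -0.037]), 'torque': array([-0.023, -0.01 , -0.026]), 'gripper_width': 0.0856166779077779}
scene ['color', 'depth', 'fx', 'fy', 'cx', 'cy', 'pose'] 480.26836916956154 480.26836916956154 264.22675325553325 191.7342386398053 [[-0.382 -0.774  0.506  1.138]
 [ 0.924 -0.327  0.198  0.328]
 [ 0.013  0.543  0.84   1.058]
 [ 0.     0.     0.     1.   ]]
side ['color', 'depth', 'fx', 'fy', 'cx', 'cy', 'pose'] 461.7933195226636 461.7933195226636 261.24218150352533 183.89538756874697 [[-0.942  0.209 -0.262  0.169]
 [-0.335 -0.576  0.745  1.163]
 [ 0.005  0.79   0.613  0.968]
 [ 0.     0.     0.     1.   ]]
wrist ['color', 'depth', 'fx', 'fy', 'cx', 'cy', 'T_tool_cam', 'pose'] 277.03758394824973 277.03758394824973 257.6711322990779 192.19982311425053 [[ 0.308  0.901  0.305  0.28 ]
 [-0.951  0.293  0.096 -0.592]
 [-0.003 -0.32   0.947  0.373]
 [ 0.     0.     0.     1.   ]]
['MotionError', 'close_job', 'pinch_z', 'read_state'] -0.0187
```

View pics/scene0.png

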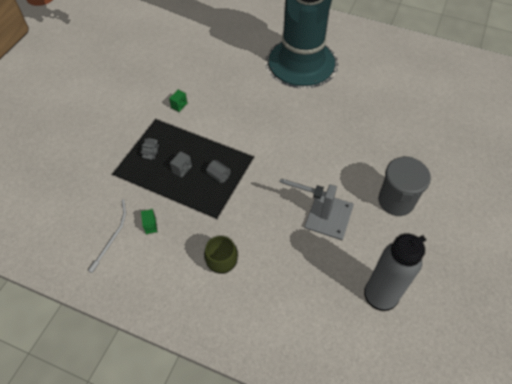

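View pics/side0.png

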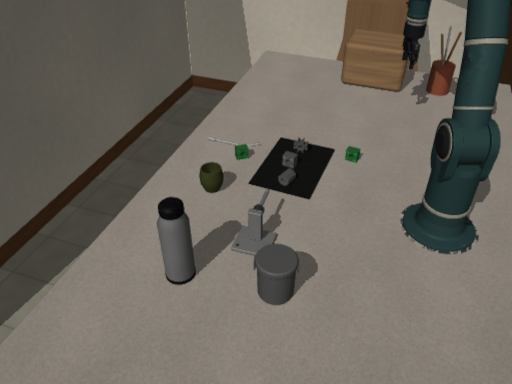

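View pics/wrist0.png

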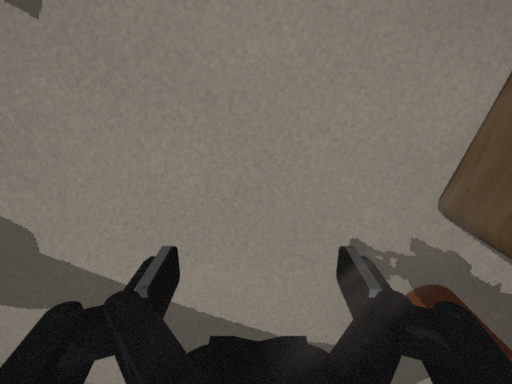

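The scene view shows the mat with three grey parts: wheel at (150,148), spacer at (180,164) and cap at (218,171). The axle tip is at (283,181), the collar at about (319,192) and the stand at (328,210). Candidates for the spacer are the grey block on the mat (180,164) and two green blocks at (178,100) and (149,221). I choose the grey one on the mat. Next I'll measure and check it in a crop.

```bash
python3 - <<'E'
from h import *
np.set_printoptions(precision=4,suppress=True)
def ld(n):
    d=np.load(f'last_{n}.npz');return {k:d[k] for k in d}
for n in ['scene','side']:
    im=ld(n);P=pts(im)
    c=im['color'].astype(int)
    # counter height check
    H=P[...,2]
    print(n,'counter z median',np.median(H[(abs(H)<.02)]))
    if n=='scene': boxes={'mat':(105,115,260,220)};st=(270,170,360,245);cr=im['color'][90:245,100:360]
    else: boxes={'mat':(245,135,340,205)};st=(225,185,285,260);cr=im['color'][125:265,200:370]
    cv2.imwrite(f'pics/crop_{n}.png',cv2.resize(cr,None,fx=3,fy=3,interpolation=cv2.INTER_CUBIC)[:,:,::-1])
    x0,y0,x1,y1=boxes['mat'];m=np.zeros(H.shape,np.uint8);m[y0:y1,x0:x1]=(H[y0:y1,x0:x1]>.015)
    k,l,s,ce=cv2.connectedComponentsWithStats(m)
    for i in range(1,k):
        if s[i,4]>40:
            q=P[l==i];top=q[q[:,2]>q[:,2].max()-.008]
            r=cv2.minAreaRect((q[:,:2]*1000).astype(np.float32))
            rt=cv2.minAreaRect((top[:,:2]*1000).astype(np.float32))
            print(ce[i],s[i],'zmax',np.percentile(q[:,2],[90,99]),'rect',r,'top',rt)
    x0,y0,x1,y1=st;sub=P[y0:y1,x0:x1].reshape(-1,3)
    ax=sub[(sub[:,2]>.07)&(sub[:,2]<.13)]
    print('axle',len(ax))
    for t in sorted(ax.tolist(),key=lambda t:t[1])[::6]: print(np.array(t),end=' ')
    print()
E
```

```text
scene counter z median 0.000652171085285258
[149.6439 147.9621] [141 138  18  21 264] zmax [0.0537 1.0579] rect ((821.6622314453125, 20.53607177734375), (880.980224609375, 48.772098541259766), 41.071441650390625) top ((1137.7220458984375, 328.3222351074219), (0.0, 0.0), 0.0)
[180.4365 162.6059] [170 152  21  22 307] zmax [0.0499 0.0538] rect ((827.3908081054688, 70.823974609375), (804.8184814453125, 52.061912536621094), 35.98311996459961) top ((1137.7220458984375, 328.3222351074219), (0.0, 0.0), 0.0)
[217.7399 170.226 ] [207 160  24  22 323] zmax [0.0454 0.8358] rect ((799.150390625, 143.05638122558594), (769.574462890625, 59.76611328125), 33.12815856933594) top ((1137.7220458984375, 328.3222351074219), (0.0, 0.0), 0.0)
[147.9452 214.2603] [141 208  15  12 146] zmax [0.0467 0.6039] rect ((917.2864379882812, 78.87289428710938), (664.99560546875, 32.37678527832031), 45.745948791503906) top ((1137.7220458984375, 328.3222351074219), (0.0, 0.0), 0.0)
axle 513
[0.5112 0.1238 0.0988] [0.5166 0.1286 0.096 ] [0.5138 0.1324 0.103 ] [0.5138 0.1351 0.1002] [0.5053 0.1371 0.0984] [0.5145 0.1408 0
[... 5532 characters left out ...]
.3976 0.1265] [0.4295 0.3982 0.1254] [0.4004 0.3986 0.1255] [0.4028 0.3993 0.1252] [0.4314 0.4002 0.1267] [0.384  0.4011 0.1267] [0.4441 0.4019 0.1238] [0.4174 0.4027 0.1234] [0.3989 0.4031 0.1233] [0.4013 0.4037 0.123 ] [0.4142 0.4043 0.1261] [0.401 0.405 0.128] [0.3929 0.4056 0.1244] [0.4398 0.4065 0.1263] [0.3872 0.4072 0.1245] [0.4446 0.4079 0.1259] [0.4363 0.4088 0.1262] [0.4178 0.4091 0.1261] [0.4018 0.4099 0.1255] [0.4303 0.411  0.127 ] [0.4168 0.4119 0.1221] [0.4165 0.4128 0.1266] [0.4136 0.4136 0.125 ] [0.4264 0.4143 0.1246] [0.4208 0.4156 0.1279] [0.4099 0.4169 0.1261] [0.4199 0.4181 0.1272] [0.4302 0.4186 0.124 ] [0.4477 0.4212 0.1202] [0.4259 0.4234 0.1268] [0.4281 0.4246 0.1272]
```

```bash
python3 - <<'E'
from h import *
np.set_printoptions(precision=4,suppress=True)
def ld(n):
    d=np.load(f'last_{n}.npz');return {k:d[k] for k in d}
for n in ['scene','side']:
    im=ld(n);P=pts(im);H=P[...,2];ok=(im['depth']>.1)
    x0,y0,x1,y1=(105,115,260,220) if n=='scene' else (245,135,340,205)
    m=np.zeros(H.shape,np.uint8);m[y0:y1,x0:x1]=((H>.012)&(H<.1)&ok)[y0:y1,x0:x1]
    k,l,s,ce=cv2.connectedComponentsWithStats(m)
    for i in range(1,k):
        if s[i,4]>90:
            q=P[l==i];t=q[q[:,2]>np.percentile(q[:,2],55)]
            print(n,ce[i],'z',np.percentile(q[:,2],[50,95]),'mean',q.mean(0),'bbox mid',(np.percentile(q,2,0)+np.percentile(q,98,0))/2,cv2.minAreaRect((t[:,:2]*1000).astype(np.float32)))
    x0,y0,x1,y1=(270,170,360,245) if n=='scene' else (225,185,285,260)
    sub=P[y0:y1,x0:x1][ok[y0:y1,x0:x1]]
    a=sub[(sub[:,2]>.08)&(sub[:,2]<.112)&(sub[:,1]<.2)]
    v=cv2.fitLine(a[:,:2].astype(np.float32),cv2.DIST_HUBER,0,.001,.001).ravel();print(n,'axle',v,'miny',a[:,1].min(), 'zmed',np.median(a[:,2]),'yaw',np.degrees(np.arctan2(v[1],v[0])))
E
```

```text
scene [149.6    147.9731] z [0.0402 0.0552] mean [ 0.5141 -0.2474  0.0384] bbox mid [ 0.5102 -0.2498  0.0374] ((509.52374267578125, -250.04522705078125), (52.12754440307617, 29.979944229125977), 16.11285972595215)
scene [180.6176 162.9248] z [0.0454 0.0507] mean [ 0.5261 -0.1477  0.0389] bbox mid [ 0.5231 -0.1504  0.0325] ((521.3126220703125, -150.26248168945312), (32.7597541809082, 45.142860412597656), 77.82102966308594)
scene [217.9787 170.4164] z [0.0383 0.0464] mean [ 0.5077 -0.0485  0.0357] bbox mid [ 0.5044 -0.0506  0.0309] ((503.5830078125, -51.80291748046875), (46.710716247558594, 30.87710189819336), 76.93448638916016)
scene [147.9862 214.2414] z [0.0438 0.0471] mean [ 0.6966 -0.1464  0.0426] bbox mid [ 0.6958 -0.1459  0.0325] ((699.1975708007812, -146.62217712402344), (30.29255485534668, 29.77237892150879), 36.378334045410156)
scene axle [ 0.0335 -0.9994  0.5128  0.1612] miny 0.12378859779943951 zmed 0.09980122001829761 yaw -88.07802
side [300.6522 143.8333] z [0.0389 0.0541] mean [ 0.511  -0.2476  0.0363] bbox mid [ 0.5108 -0.2502  0.0369] ((512.7222290039062, -250.48582458496094), (48.01879119873047, 41.879302978515625), 14.585333824157715)
side [289.8649 158.027 ] z [0.0401 0.0517] mean [ 0.5218 -0.145   0.0364] bbox mid [ 0.5229 -0.1495  0.033 ] ((523.27587890625, -154.78839111328125), (43.20841979980469, 46.54966354370117), 77.95405578613281)
side [287.0895 175.8737] z [0.037  0.0468] mean [ 0.5009 -0.0437  0.0341] bbox mid [ 0.5034 -0.0485  0.0307] ((501.5594787597656, -50.95301055908203), (54.19032669067383, 34.304840087890625), 79.01976776123047)
side axle [ 0.0431 -0.9991  0.5107  0.1632] miny 0.12354436748093778 zmed 0.1011212521175151 yaw -87.5304
```

View pics/crop_scene.png

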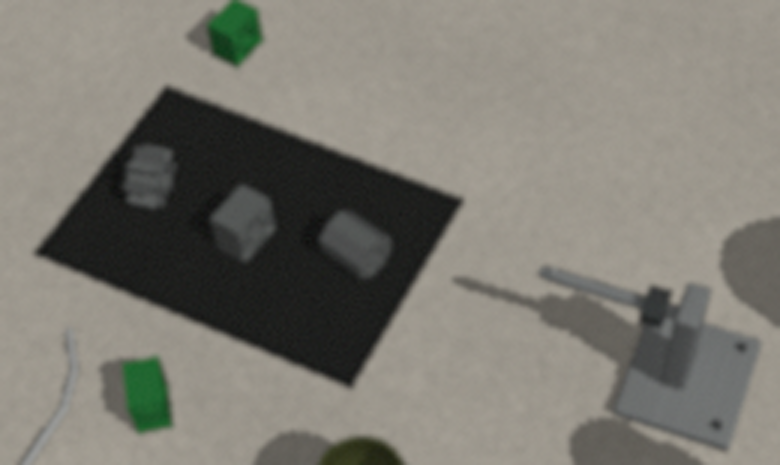

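View pics/crop_side.png

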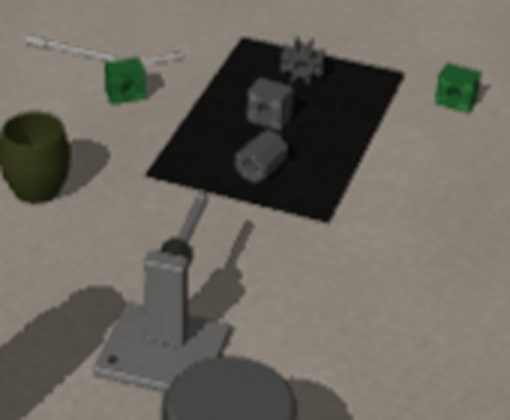

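The crops confirm the parts: the grey square block in the middle of the mat is the spacer, and the cap's mouth faces the axle. I'll now hover over the spacer.

Emit:
jog_arm --commands "5.6 -4.3 0.4 -8 1; 11.2 -8.6 0.8 -16 1; 16.8 -13 1.2 -24 1; 22.4 -17.3 1.6 -32 1; 28 -21.6 2 -40 1; 33.6 -26 2.4 -48 1; 39.2 -30.3 2.8 -54 1; 44.9 -34.6 3 -60 1" --grip_force 40

```text
time: 1.15
tool_pos: [0.4831, -0.2046, 0.204]
tool_rot: [0.776, 0.63, -0.0, 0.0]
force: [0.7, -0.1, -0.9]
gripper_width: 0.0852
```

```bash
python3 - <<'E'
from h import *
np.set_printoptions(precision=4,suppress=True)
im=grab('wrist','w1.png');s=arm.read_state();print(s['time'],s['tool_pos'],R.from_quat(s['tool_rot']).as_matrix()[:,0],s['joint_positions'])
E
```

```text
1.2 [ 0.488  -0.1953  0.2042] [0.1912 0.9815 0.0057] [ 0.6783  0.3299 -0.4287  1.9114  0.1612  0.9318 -0.0185]
```

View pics/w1.png

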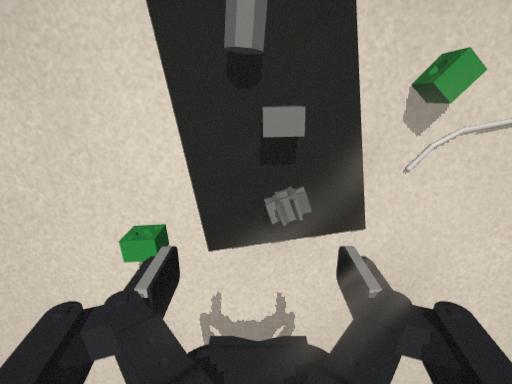

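The wrist view shows the cap at (245,25), spacer at (284,121) and wheel at (288,205). The arm was still travelling, so I'll let it settle.

Emit:
jog_arm --commands "0 0 0 0 1; 0 0 0 0 1"

```text
time: 1.45
tool_pos: [0.4816, -0.2074, 0.2038]
tool_rot: [0.778, 0.628, -0.001, -0.0]
force: [0.5, -0.4, -0.3]
gripper_width: 0.0855
```

```bash
python3 - <<'E'
from h import *
np.set_printoptions(precision=4,suppress=True)
im=grab('wrist','w2.png');s=arm.read_state();print(s['time'],s['tool_pos'],R.from_quat(s['tool_rot']).as_matrix()[:,0])
E
```

```text
1.5 [ 0.4815 -0.2077  0.2038] [ 0.2112  0.9774 -0.0007]
```

View pics/w2.png

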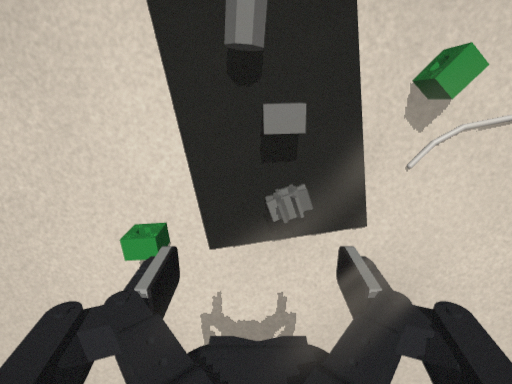

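```bash
cat >> h.py <<'E'
def ld(n):
    d=np.load(f'last_{n}.npz');return {k:d[k] for k in d}
def toolmat():
    s=arm.read_state();return s['tool_pos'],R.from_quat(s['tool_rot']).as_matrix()
E
python3 - <<'E'
from h import *
np.set_printoptions(precision=4,suppress=True)
im=ld('wrist');g=cv2.cvtColor(im['color'],cv2.COLOR_RGB2GRAY)
P=pts(im)
for name,(x0,y0,x1,y1) in {'sp':(255,90,315,145),'wh':(258,175,320,228),'cap':(215,0,275,58)}.items():
    sub=g[y0:y1,x0:x1];t,_=cv2.threshold(sub,0,255,cv2.THRESH_OTSU)
    d=im['depth'];zz=P[...,2][y0:y1,x0:x1]
    m=(sub>t).astype(np.uint8)
    c,_=cv2.findContours(m,0,1);c=max(c,key=cv2.contourArea)
    r=cv2.minAreaRect(c)
    box=cv2.boxPoints(r)+[x0,y0]
    zt={'sp':.048,'wh':.05,'cap':.044}[name]
    W=np.array([onz(im,*b,zt) for b in box])
    e=np.linalg.norm(np.roll(W,-1,0)-W,axis=1)
    print(name,t,r,'z',np.percentile(zz[m>0],[50,90]),'\n',box,'\n',W[:,:2],'mid',W.mean(0),'edges',e,'yaws',[np.degrees(np.arctan2(*(W[(i+1)%4]-W[i])[1::-1])) for i in range(2)])
cv2.imwrite('pics/c2.png',cv2.resize(im['color'][0:240,200:330],None,fx=4,fy=2.5)[:,:,::-1])
cv2.imwrite('pics/c2.png',cv2.resize(im['color'][80:230,220:340],None,fx=4,fy=4,interpolation=cv2.INTER_CUBIC)[:,:,::-1])
E
```

```text
sp 76.0 ((29.0, 28.0), (30.0, 42.0), 90.0) z [0.0478 0.0488] 
 [[263. 103.]
 [305. 103.]
 [305. 133.]
 [263. 133.]] 
 [[ 0.504  -0.1318]
 [ 0.546  -0.1409]
 [ 0.5413 -0.1708]
 [ 0.4978 -0.1615]] mid [ 0.5223 -0.1513  0.048 ] edges [0.043  0.0303 0.0445 0.0303] yaws [np.float64(-12.155590532406782), np.float64(-99.02376118665165)]
wh 75.0 ((30.949996948242188, 28.349998474121094), (34.78504943847656, 42.69075012207031), 71.56504821777344) z [0.0403 0.0539] 
 [[263.2 193.6]
 [303.7 180.1]
 [314.7 213.1]
 [274.2 226.6]] 
 [[ 0.4842 -0.2273]
 [ 0.5315 -0.2212]
 [ 0.5376 -0.2632]
 [ 0.4885 -0.2702]] mid [ 0.5105 -0.2455  0.05  ] edges [0.0477 0.0424 0.0496 0.0432] yaws [np.float64(7.305739257690763), np.float64(-81.66779419775945)]
cap 70.0 ((29.605884552001953, 21.62353515625), (40.572452545166016, 46.401390075683594), 4.39870548248291) z [0.0424 0.0447] 
 [[222.6     43.2   ]
 [226.1588  -3.0647]
 [266.6118   0.0471]
 [263.0529  46.3118]] 
 [[ 0.4769 -0.0693]
 [ 0.4897 -0.0328]
 [ 0.526  -0.0432]
 [ 0.5149 -0.0803]] mid [ 0.5019 -0.0564  0.044 ] edges [0.0387 0.0377 0.0388 0.0395] yaws [np.float64(70.62466815486457), np.float64(-15.920861601017972)]
```

View pics/c2.png

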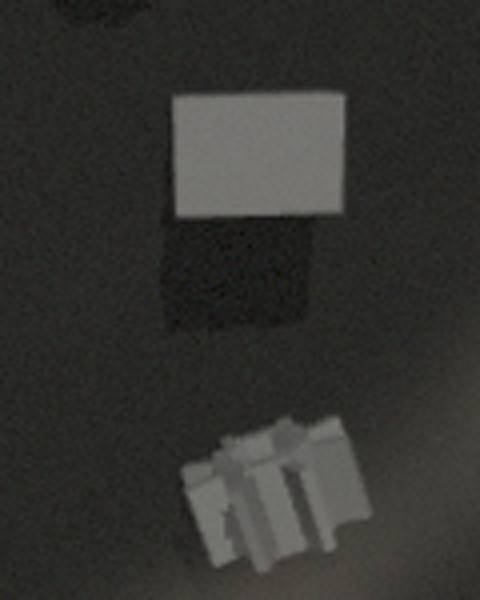

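Emit:
jog_arm --commands "3.2 1.4 3 -1 1; 6.4 2.8 7 -1 1; 6.4 2.8 12 -1 1; 6.4 2.8 16 -1 1; 6.4 2.8 18.5 -1 1; 6.4 2.8 19.5 -1 1; 6.4 2.8 19.5 -1 1; 6.4 2.8 19.5 -1 1"

```text
time: 2.5
tool_pos: [0.5239, -0.15, 0.0102]
tool_rot: [0.772, 0.636, 0.001, 0.001]
force: [0.8, 0.8, 0.0]
gripper_width: 0.0854
```

```bash
python3 - <<'E'
from h import *
np.set_printoptions(precision=4,suppress=True)
im=grab('wrist','w3.png');s=arm.read_state();print(s['time'],s['tool_pos'],R.from_quat(s['tool_rot']).as_matrix()[:,0])
E
```

```text
2.55 [ 0.524  -0.15    0.0103] [ 0.1918  0.9814 -0.0004]
```

View pics/w3.png

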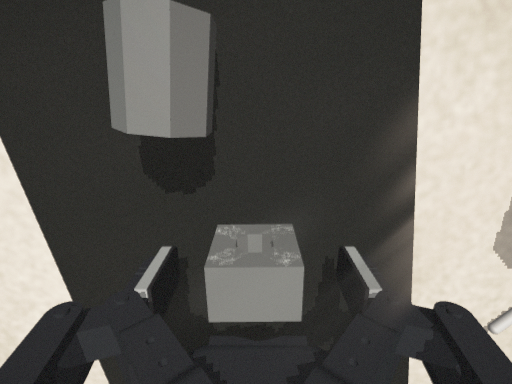

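```bash
python3 - <<'E'
from h import *
im=ld('wrist')
cv2.imwrite('pics/c3.png',cv2.resize(im['color'][210:330,190:320],None,fx=5,fy=5,interpolation=cv2.INTER_CUBIC)[:,:,::-1])
E
```

```text
(no output)
```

View pics/c3.png

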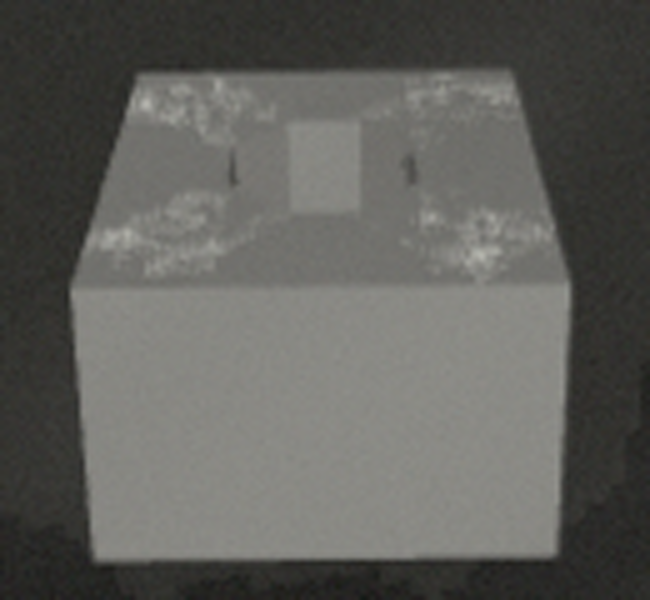

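The crop shows the grey square block with the axial hole, lined up between the jaws. I'll grip it now.

Emit:
jog_arm --commands "0 0 0 0 -1; 0 0 0 0 -1; 0 0 0 0 -1; 0 0 0 0 -1; 0 0 0 0 -1; 0 0 0 0 -1" --grip_force 40

```text
time: 3.3
tool_pos: [0.5234, -0.1495, 0.0095]
tool_rot: [0.772, 0.636, 0.0, 0.0]
force: [-1.4, -0.1, 6.4]
gripper_width: 0.0437
```

Emit:
jog_arm --commands "0 0 -4 0 -1; 2 -0.5 -7 -2 -1; 6 -1.5 -7 -5 -1; 11 -2.7 -7 -9 -1; 16 -4 -7 -13 -1; 20.5 -5.1 -7 -13 -1; 20.5 -5.1 -7 -13 -1; 20.5 -5.1 -7 -13 -1"

```text
time: 4.3
tool_pos: [0.5121, 0.061, 0.0787]
tool_rot: [0.695, 0.719, -0.001, -0.0]
force: [-0.1, -1.2, -0.9]
gripper_width: 0.0437
```

```bash
python3 - <<'E'
from h import *
np.set_printoptions(precision=4,suppress=True)
im=grab('wrist','w4.png');s=arm.read_state();print(s['time'],s['tool_pos'],R.from_quat(s['tool_rot']).as_matrix(),s['force'],s['gripper_width'])
E
```

```text
4.35 [0.5122 0.0602 0.0787] [[-0.033   0.9995 -0.0007]
 [ 0.9995  0.033  -0.0009]
 [-0.0009 -0.0007 -1.    ]] [ 0.8177 -0.703  -1.3308] 0.04352531758254823
```

View pics/w4.png

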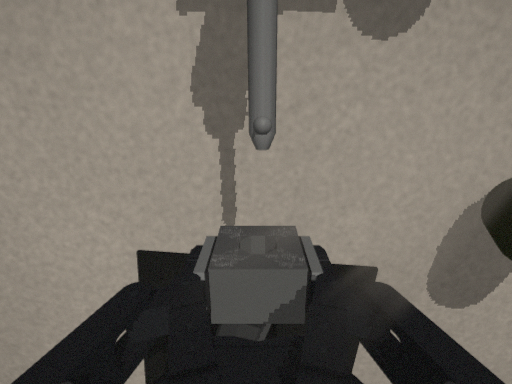

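The view shows the held spacer at (258,275) and the axle tip with its nub at (262,135). I'll measure the lateral offset and yaw between them.

```bash
cat >> h.py <<'E'
def axle(im,rows,c0=262,half=40,zax=.095,fn=None):
    """edges of the axle by gradient along rows -> axis points in world on z=zax"""
    g=cv2.GaussianBlur(cv2.cvtColor(im['color'],cv2.COLOR_RGB2GRAY),(3,3),0).astype(float)
    d=im['depth'];P=pts(im);out=[]
    for r in rows:
        zz=P[r,c0-half:c0+half,2];m=(zz>.075)&(zz<.125)&(d[r,c0-half:c0+half]>.05)
        if m.sum()<5: continue
        idx=np.where(m)[0]+c0-half
        out.append((r,idx.min(),idx.max()))
    return np.array(out)
E
python3 - <<'E'
from h import *
np.set_printoptions(precision=4,suppress=True)
im=ld('wrist');p,M=toolmat()
o=axle(im,range(4,155,8))
W=[]
for r,a,b in o:
    w=onz(im,(a+b)/2,r,.095);t=M.T@(w-p);W.append(t);print(r,a,b,'world',w[:2],'tool',t)
P=pts(im);g=cv2.cvtColor(im['color'],cv2.COLOR_RGB2GRAY)
for r in range(225,326,6):
    z=P[r,150:360,2]; print(r,[(c,round(float(P[r,c,2]),3),int(g[r,c])) for c in (205,212,218,240,258,275,298,304,310)])
cv2.imwrite('pics/c4.png',cv2.resize(im['color'][215:335,195:325],None,fx=5,fy=5,interpolation=cv2.INTER_CUBIC)[:,:,::-1])
E
```

```text
4 247 277 world [0.5103 0.1787] tool [ 0.1185  0.002  -0.0164]
12 247 276 world [0.5102 0.176 ] tool [ 0.1158  0.0018 -0.0164]
20 247 276 world [0.5103 0.1733] tool [ 0.1131  0.0018 -0.0164]
28 247 276 world [0.5104 0.1705] tool [ 0.1103  0.0019 -0.0164]
36 247 276 world [0.5105 0.1677] tool [ 0.1074  0.0019 -0.0164]
44 247 276 world [0.5106 0.1648] tool [ 0.1045  0.0019 -0.0164]
52 248 276 world [0.511  0.1618] tool [ 0.1016  0.0021 -0.0164]
60 248 276 world [0.5111 0.1589] tool [ 0.0986  0.0021 -0.0164]
68 248 276 world [0.5112 0.1558] tool [ 0.0956  0.0021 -0.0164]
76 248 275 world [0.5111 0.1527] tool [ 0.0925  0.002  -0.0164]
84 248 275 world [0.5112 0.1496] tool [ 0.0894  0.002  -0.0164]
92 248 275 world [0.5114 0.1464] tool [ 0.0862  0.002  -0.0164]
100 248 275 world [0.5115 0.1432] tool [ 0.0829  0.002  -0.0164]
108 248 275 world [0.5116 0.1399] tool [ 0.0796  0.002  -0.0164]
116 249 275 world [0.512  0.1365] tool [ 0.0763  0.0023 -0.0164]
124 249 275 world [0.5121 0.1331] tool [ 0.0728  0.0023 -0.0164]
132 249 275 world [0.5122 0.1296] tool [ 0.0693  0.0023 -0.0164]
140 252 
[... 2259 characters left out ...]
304, 0.117, 50), (310, 0.119, 19)]
303 [(205, 0.144, 27), (212, 0.117, 78), (218, 0.117, 80), (240, 0.116, 80), (258, 0.116, 80), (275, 0.117, 78), (298, 0.117, 51), (304, 0.116, 53), (310, 0.144, 24)]
309 [(205, 0.147, 29), (212, 0.117, 78), (218, 0.116, 80), (240, 0.117, 79), (258, 0.117, 78), (275, 0.118, 55), (298, 0.116, 54), (304, 0.117, 55), (310, 0.148, 34)]
315 [(205, 0.15, 29), (212, 0.117, 78), (218, 0.116, 79), (240, 0.117, 80), (258, 0.117, 81), (275, 0.117, 53), (298, 0.117, 55), (304, 0.117, 54), (310, 0.15, 32)]
321 [(205, 0.152, 23), (212, 0.117, 80), (218, 0.117, 79), (240, 0.116, 78), (258, 0.118, 77), (275, 0.116, 55), (298, 0.117, 58), (304, 0.118, 44), (310, 0.153, 32)]
```

View pics/c4.png

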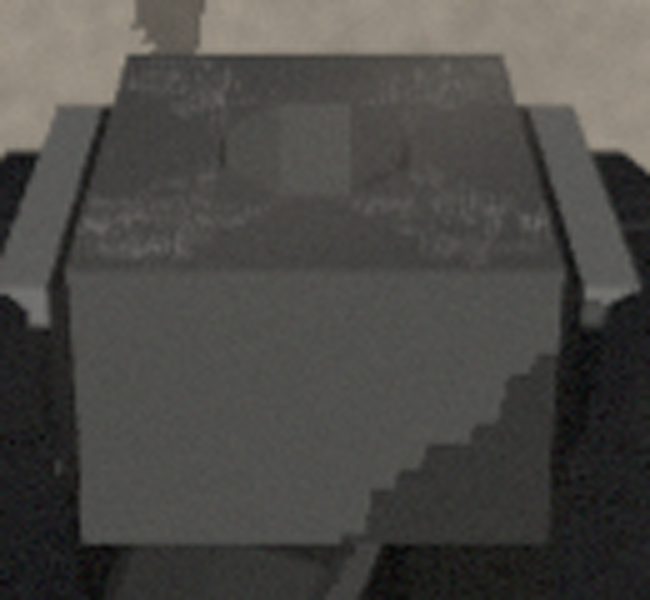

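Emit:
jog_arm --commands "1 0.2 -0.15 0 -1; 3 0.2 -0.15 0 -1; 4 0.2 -0.15 0 -1; 4.7 0.2 -0.15 0 -1; 5.4 0.2 -0.15 0 -1; 6.1 0.2 -0.15 0 -1; 6.8 0.2 -0.15 0 -1; 7 0.2 -0.15 0 -1"

```text
time: 5.35
tool_pos: [0.5118, 0.1322, 0.0805]
tool_rot: [0.695, 0.719, 0.0, -0.0]
force: [0.1, 0.1, -1.7]
gripper_width: 0.0436
```

```bash
python3 - <<'E'
from h import *
np.set_printoptions(precision=4,suppress=True)
im=grab('wrist','w5.png');s=arm.read_state();print(s['time'],s['tool_pos'],s['force'],s['torque'],s['gripper_width'])
P=pts(im)
for r in range(60,230,10): print(r,P[r,262,:],P[r,255,2])
E
```

```text
5.4 [0.5118 0.1322 0.0805] [ 0.6437  0.4121 -0.662 ] [0.0325 0.0059 0.0397] 0.04372952483668239
60 [0.5106 0.2284 0.1108] 0.10888019309044697
70 [0.5108 0.2252 0.1092] 0.1096880126041232
80 [0.5109 0.2216 0.1106] 0.11074779758624242
90 [0.511  0.2181 0.1096] 0.11027630123167899
100 [0.5112 0.2144 0.11  ] 0.10875509128414956
110 [0.5115 0.2104 0.1004] 0.10061826983183413
120 [0.5116 0.2063 0.1006] 0.10034053935088474
130 [0.5118 0.202  0.0997] 0.10089741455396439
140 [0.512  0.1978 0.1004] 0.10010117170470033
150 [0.5122 0.1934 0.1007] 0.10092304888230023
160 [0.5123 0.1889 0.1006] 0.0985730606495801
170 [0.5125 0.1841 0.0998] 0.100414651470763
180 [0.5127 0.1796 0.1007] 0.10083125361373149
190 [0.5129 0.1746 0.1002] 0.10050328188586466
200 [0.5131 0.1694 0.0995] 0.09973794575970915
210 [0.5133 0.1644 0.0998] 0.10043468180582328
220 [0.5136 0.159  0.0994] 0.10119184236158743
```

View pics/w5.png

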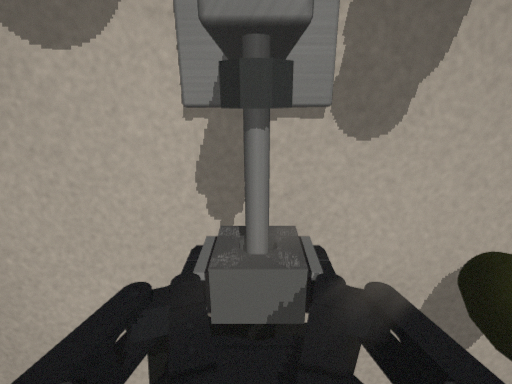

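The axle enters the spacer hole at (257,250) without load. The collar's outer face is at row ~106, about y=0.2125. I'll slide on and stop roughly 8 mm short of the collar.

Emit:
jog_arm --commands "1 0 0 0 -1; 2 0 0 0 -1; 3 0 0 0 -1; 4 0 0 0 -1; 5 0 0 0 -1; 5.8 0 0 0 -1; 5.8 0 0.3 0 -1; 5.8 0 0.3 0 -1"

```text
time: 6.4
tool_pos: [0.5096, 0.189, 0.0771]
tool_rot: [0.695, 0.719, -0.001, -0.0]
force: [0.4, -0.0, -1.1]
gripper_width: 0.0439
```

```bash
python3 - <<'E'
from h import *
np.set_printoptions(precision=4,suppress=True)
im=grab('wrist','w6.png');s=arm.read_state();print(s['time'],s['tool_pos'],s['force'],s['torque'],s['gripper_width'])
P=pts(im)
for r in range(180,300,5): print(r,P[r,257,:])
E
```

```text
6.45 [0.5098 0.1889 0.0772] [-0.0209 -0.2366 -0.3922] [ 0.017   0.0046 -0.0125] 0.04369573024656408
180 [0.5082 0.2413 0.1144]
185 [0.5084 0.2349 0.1003]
190 [0.5084 0.2329 0.1014]
195 [0.5085 0.2304 0.101 ]
200 [0.5086 0.2293 0.1045]
205 [0.5086 0.2287 0.109 ]
210 [0.5086 0.2271 0.1109]
215 [0.5087 0.2244 0.11  ]
220 [0.5088 0.2218 0.1093]
225 [0.5089 0.2194 0.1093]
230 [0.509  0.2171 0.1096]
235 [0.509  0.2152 0.1106]
240 [0.5091 0.2121 0.1095]
245 [0.5094 0.2042 0.0999]
250 [0.5095 0.2016 0.1001]
255 [0.5095 0.2006 0.1031]
260 [0.5095 0.2011 0.1083]
265 [0.5095 0.2013 0.1126]
270 [0.5095 0.2008 0.1157]
275 [0.5096 0.1975 0.1146]
280 [0.5097 0.195  0.1147]
285 [0.5098 0.1931 0.1158]
290 [0.5099 0.19   0.1153]
295 [0.51   0.1867 0.1146]
```

View pics/w6.png

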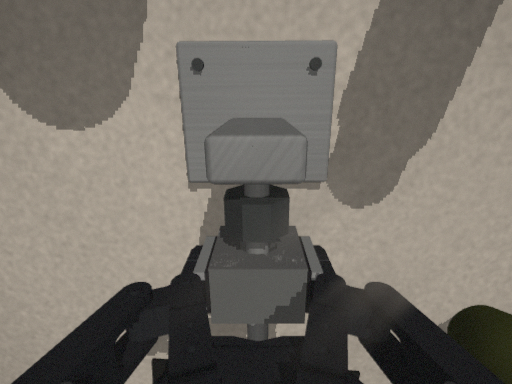

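Axle protrudes behind the spacer at (258,330), so it is threaded. I'll release it and lift.

Emit:
jog_arm --commands "0 0 0 0 1; 0 0 0 0 1; 0 0 0 0 1; 0 0 0 0 1; 0 0 -3 0 1; 0 0 -8 0 1; -3 0 -11 0 1; -9 0 -12 0 1"

```text
time: 7.45
tool_pos: [0.514, 0.1015, 0.2]
tool_rot: [0.693, 0.721, 0.002, 0.001]
force: [1.0, -0.3, 1.0]
gripper_width: 0.0853
```

```bash
python3 - <<'E'
from h import *
np.set_printoptions(precision=4,suppress=True)
im=grab('wrist','w7.png');s=arm.read_state();print(s['time'],s['tool_pos'],R.from_quat(s['tool_rot']).as_matrix()[:,0],s['force'],s['gripper_width'])
E
```

```text
7.5 [0.5147 0.0896 0.1995] [-0.0265  0.9996 -0.0059] [-0.6544 -7.5409 -0.3638] 0.08527121676165772
```

View pics/w7.png

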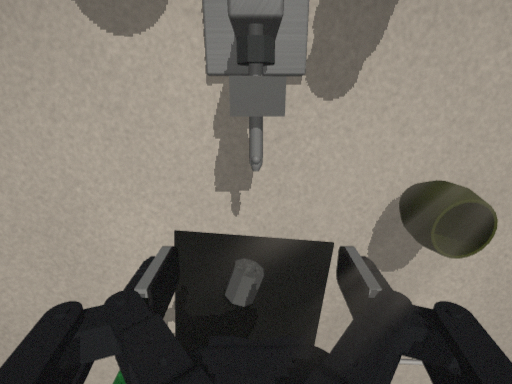

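The spacer sits on the axle at (258,95), square to it. Next I'll hover over the wheel.

Emit:
jog_arm --commands "-6 -0.2 0.5 -2 1; -12 -0.5 1 -4 1; -18 -0.7 2 -6 1; -24 -0.9 3 -8 1; -30 -1.1 4 -10 1; -34.9 -1.3 4.7 -10 1; -34.9 -1.3 4.7 -10 1; -34.9 -1.3 4.7 -10 1"

```text
time: 8.5
tool_pos: [0.512, -0.2488, 0.1503]
tool_rot: [0.629, 0.777, 0.0, -0.0]
force: [1.3, 0.2, 0.6]
gripper_width: 0.0855
```

```bash
python3 - <<'E'
from h import *
np.set_printoptions(precision=4,suppress=True)
im=grab('wrist','w8.png');s=arm.read_state();print(s['time'],s['tool_pos'],R.from_quat(s['tool_rot']).as_matrix()[:,0],s['force'],s['gripper_width'])
cv2.imwrite('pics/c8.png',cv2.resize(im['color'][120:270,180:330],None,fx=4,fy=4,interpolation=cv2.INTER_CUBIC)[:,:,::-1])
E
```

```text
8.55 [ 0.5123 -0.248   0.1506] [-0.2093  0.9779  0.0008] [ 0.1733  0.1645 -0.0206] 0.08545804938962476
```

View pics/c8.png

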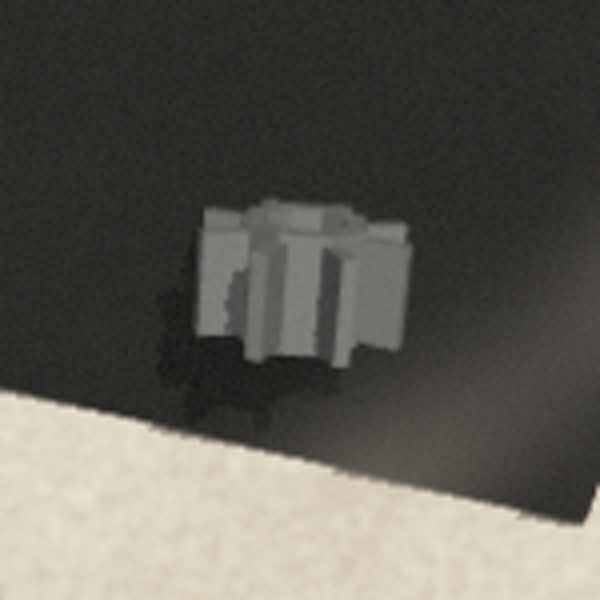

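```bash
python3 - <<'E'
from h import *
np.set_printoptions(precision=4,suppress=True)
im=ld('wrist');P=pts(im);p,M=toolmat()
ok=im['depth']>.05
m=np.zeros(ok.shape,bool);m[120:240,200:310]=1
q=P[m&ok&(P[...,2]>.012)&(P[...,2]<.08)]
t=(q-p)@M
print('all tool range',np.percentile(t,1,0),np.percentile(t,99,0))
for z0,z1 in ((.044,.06),(.02,.04)):
    k=(q[:,2]>z0)&(q[:,2]<z1);a=t[k][:,:2]
    r=cv2.minAreaRect((a*1000).astype(np.float32));print(z0,r,a.mean(0),np.percentile(a,[1,50,99],0).tolist())
print('zmax',np.percentile(q[:,2],[90,99]))
# each top vane line
for s in (-1,1):
    k=(q[:,2]>.046)&(np.sign(t[:,1]-np.median(t[q[:,2]>.046][:,1]))==s);a=t[k][:,:2]
    v=cv2.fitLine(a.astype(np.float32),cv2.DIST_HUBER,0,.001,.001).ravel();print('vane',s,len(a),v,np.degrees(np.arctan(v[1]/v[0])),a.min(0),a.max(0))
E
```

```text
all tool range [-0.0177 -0.0273  0.095 ] [0.0122 0.0226 0.1324]
0.044 ((-3.2919082641601562, -2.508652687072754), (30.05644989013672, 24.48731803894043), 3.835435628890991) [-0.0027 -0.0025] [[-0.017834468070967252, -0.014362978746133761], [-0.002466623369115115, -0.0023207675304263266], [0.011248178384726866, 0.009597346867919533]]
0.02 ((-3.369678497314453, -2.547300338745117), (30.289762496948242, 51.440731048583984), 4.328487396240234) [ 0.0013 -0.0023] [[-0.01712345541389819, -0.027352223252822428], [0.004120736210879121, -0.0014914033518573862], [0.01240259496648711, 0.023036648789006325]]
zmax [0.0539 0.0556]
vane -1 233 [ 0.9971  0.0765 -0.0021 -0.0109] 4.388947 [-0.0159 -0.0154] [ 0.0104 -0.0062]
vane 1 233 [ 0.996   0.0892 -0.0033  0.0058] 5.118457 [-0.0177  0.0014] [0.009  0.0105]
```

Emit:
jog_arm --commands "-0.3 -0.25 4 2 1; -0.3 -0.25 8 4 1; -0.3 -0.25 11.5 4 1; -0.3 -0.25 13.5 4 1; -0.3 -0.25 14.3 4 1; -0.3 -0.25 14.3 4 1; -0.3 -0.25 14.3 4 1"

```text
time: 9.43
tool_pos: [0.5111, -0.2534, 0.0087]
tool_rot: [0.656, 0.755, 0.0, 0.001]
force: [-0.0, -0.6, -0.4]
gripper_width: 0.0854
```

```bash
python3 - <<'E'
from h import *
np.set_printoptions(precision=4,suppress=True)
im=grab('wrist','w9.png');s=arm.read_state();print(s['time'],s['tool_pos'],R.from_quat(s['tool_rot']).as_matrix()[:,0],s['force'],s['gripper_width'])
E
```

```text
9.475 [ 0.511  -0.2535  0.0087] [-0.1387  0.9903 -0.0013] [ 1.0312 -0.5628  0.1703] 0.08526761317294973
```

View pics/w9.png

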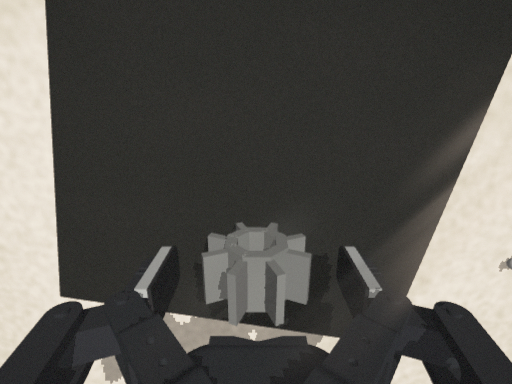

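The wheel is centred between the jaws at (257,270), with vanes and hole aligned. I'll lower it a touch and grip.

Emit:
jog_arm --commands "0 0 0.15 0 1; 0 0 0.15 0 -1; 0 0 0.15 0 -1; 0 0 0.15 0 -1; 0 0 0.15 0 -1; 0 0 0.15 0 -1; 0 0 0.15 0 -1" --grip_force 40

```text
time: 10.35
tool_pos: [0.5102, -0.2532, 0.0064]
tool_rot: [0.656, 0.755, -0.0, 0.0]
force: [-1.7, -0.4, 6.0]
gripper_width: 0.0496
```

```bash
python3 - <<'E'
from h import *
np.set_printoptions(precision=4,suppress=True)
im=grab('wrist','w10.png');s=arm.read_state();print(s['time'],s['tool_pos'],R.from_quat(s['tool_rot']).as_matrix()[:,0],s['force'],s['gripper_width'])
E
```

```text
10.4 [ 0.5102 -0.2532  0.0063] [-0.1387  0.9903 -0.0003] [-1.4326  0.3675  5.8057] 0.0492889686276169
```

View pics/w10.png

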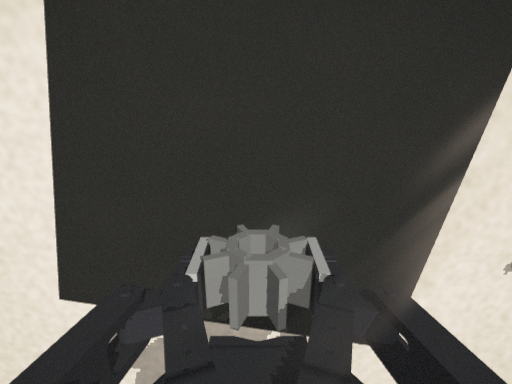

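Emit:
jog_arm --commands "0 0 -4 0 -1; 2 0.3 -6.7 0 -1; 7 1.1 -6.7 1 -1; 13 2 -6.7 3 -1; 19 3 -6.7 5 -1; 25 3.9 -6.7 6 -1; 30.5 4.7 -6.7 6 -1; 30.5 4.7 -6.7 6 -1"

```text
time: 11.4
tool_pos: [0.514, 0.0616, 0.0731]
tool_rot: [0.691, 0.722, 0.001, -0.001]
force: [0.3, -0.2, 0.1]
gripper_width: 0.0501
```

Emit:
jog_arm --commands "0 0 0 0 -1"

```text
time: 11.52
tool_pos: [0.5142, 0.0551, 0.0727]
tool_rot: [0.695, 0.719, -0.0, -0.0]
force: [-0.1, -0.5, -0.3]
gripper_width: 0.0499
```

```bash
python3 - <<'E'
from h import *
np.set_printoptions(precision=4,suppress=True)
im=grab('wrist','w11.png');s=arm.read_state();print(s['time'],s['tool_pos'],R.from_quat(s['tool_rot']).as_matrix()[:,0],s['force'],s['gripper_width'])
p,M=toolmat()
for r,a,b in axle(im,range(10,155,12)):
    w=onz(im,(a+b)/2,r,.095);print(r,a,b,w[:2],M.T@(w-p))
P=pts(im);m=np.zeros(P.shape[:2],bool);m[215:345,195:320]=1
t=((P-p)@M)
for z0,z1 in ((-.055,-.043),(-.043,-.03),(-.03,-.02)):
    k=m&(t[...,2]>z0)&(t[...,2]<z1);a=t[k];print(z0,k.sum(),np.percentile(a,[2,50,98],0).tolist(),cv2.minAreaRect((a[:,:2]*1000).astype(np.float32)))
cv2.imwrite('pics/c11.png',cv2.resize(im['color'][100:350,160:350],None,fx=3,fy=2.4)[:,:,::-1])
cv2.imwrite('pics/c11.png',cv2.resize(im['color'][100:345,160:350],None,fx=2.4,fy=2.4,interpolation=cv2.INTER_CUBIC)[:,:,::-1])
E
```

```text
11.575 [0.5143 0.0542 0.0727] [-0.033   0.9995 -0.0008] [-0.2382 -0.0548 -0.7829] 0.05008018932602908
10 222 301 [0.5123 0.1693] [ 0.1151  0.0018 -0.0224]
22 242 272 [0.5107 0.1653] [ 0.1112  0.0001 -0.0224]
34 242 272 [0.5109 0.1613] [ 0.1072  0.0001 -0.0224]
46 242 272 [0.511  0.1572] [ 0.1031  0.0001 -0.0224]
58 242 272 [0.5111 0.153 ] [ 0.0988  0.0001 -0.0224]
70 243 272 [0.5115 0.1486] [ 0.0945  0.0003 -0.0224]
82 243 272 [0.5116 0.1442] [ 0.0901  0.0003 -0.0224]
94 243 272 [0.5118 0.1396] [ 0.0855  0.0003 -0.0224]
106 243 271 [0.5118 0.1349] [ 0.0808  0.0001 -0.0224]
118 244 271 [0.5121 0.1301] [ 0.076   0.0003 -0.0224]
130 248 267 [0.5123 0.1252] [ 0.0711  0.0003 -0.0224]
-0.055 1675 [[-0.01030318964950108, -0.01164734424659374, -0.049050107987124225], [0.0038865429603724354, -0.005527012706740221, -0.04733856628625924], [0.015454938732619234, 0.012365914584415058, -0.04322239473331856]] ((2.3064308166503906, 0.34116172790527344), (27.503467559814453, 53.25894546508789), 0.43864503502845764)
-0.043 5683 [[-0.010631174492997636, -0.02589258435196308, -0.04227482291022425], [0.0064345111016444224, 0.00021927666704588074, -0.03475277348313807], [0.017295831010047537, 0.02655213760777661, -0.030579705916336786]] ((2.091676712036133, 0.15773391723632812), (31.596294403076172, 57.513309478759766), 0.6517375111579895)
-0.03 579 [[0.010363235744358781, -0.029429690336681545, -0.02990177111855556], [0.015308503184199223, -0.007740592030192825, -0.025590301445340403], [0.017619299651979052, 0.029984351625218803, -0.020212971608522357]] ((2.4557228088378906, 0.00737762451171875), (31.398805618286133, 61.8105583190918), 0.510537326335907)
```

View pics/c11.png

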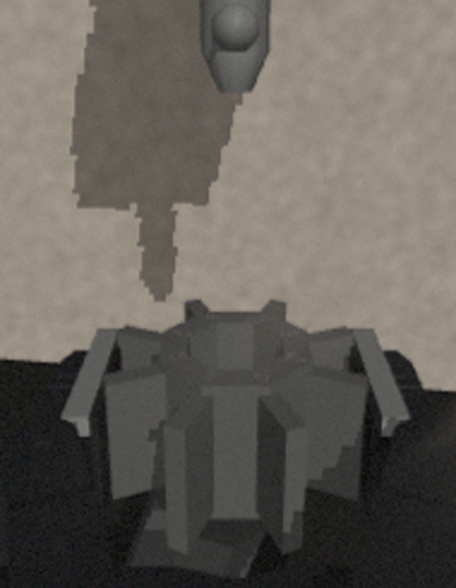

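Emit:
jog_arm --commands "2 0 -0.15 0 -1; 4 0 -0.15 0 -1; 4.8 0 -0.15 0 -1; 5.6 0 -0.15 0 -1; 6.4 0 -0.15 0 -1; 7.2 0 -0.15 0 -1; 7.2 0 -0.15 0 -1"

```text
time: 12.45
tool_pos: [0.5119, 0.1281, 0.0745]
tool_rot: [0.694, 0.72, 0.0, -0.0]
force: [-0.3, 0.6, -0.5]
gripper_width: 0.0498
```

```bash
python3 - <<'E'
from h import *
np.set_printoptions(precision=4,suppress=True)
im=grab('wrist','w12.png');s=arm.read_state();print(s['time'],s['tool_pos'],s['force'],s['gripper_width'])
P=pts(im);p,M=toolmat()
t=((P-p)@M)
for r in range(110,300,8): print(r,P[r,257],t[r,257])
E
```

```text
12.5 [0.5119 0.1276 0.0745] [-0.7322 -0.1303 -0.7978] 0.04971916721501903
110 [0.5094 0.2065 0.1001] [ 0.0789  0.0003 -0.0257]
118 [0.5095 0.2033 0.0998] [ 0.0757  0.0003 -0.0253]
126 [0.5096 0.2011 0.1106] [ 0.0735  0.0003 -0.0362]
134 [0.5097 0.1984 0.1131] [ 0.0709  0.0003 -0.0386]
142 [0.5098 0.1955 0.1134] [ 0.068   0.0003 -0.0389]
150 [0.5099 0.1926 0.1133] [ 0.065   0.0003 -0.0388]
158 [0.51   0.1896 0.1135] [ 0.062   0.0003 -0.0391]
166 [0.5101 0.1864 0.1131] [ 0.0588  0.0003 -0.0387]
174 [0.5102 0.1832 0.113 ] [ 0.0556  0.0003 -0.0385]
182 [0.5103 0.1801 0.1136] [ 0.0525  0.0003 -0.0392]
190 [0.5104 0.1767 0.1132] [ 0.0491  0.0003 -0.0388]
198 [0.5106 0.1731 0.1126] [ 0.0456  0.0003 -0.0381]
206 [0.5108 0.1649 0.1003] [ 0.0373  0.0003 -0.0258]
214 [0.511  0.161  0.1005] [ 0.0334  0.0003 -0.026 ]
222 [0.5111 0.1575 0.1014] [ 0.0299  0.0003 -0.0269]
230 [0.5112 0.1529 0.1003] [ 0.0253  0.0003 -0.0258]
238 [0.5114 0.1484 0.0996] [ 0.0208  0.0003 -0.0252]
246 [0.5115 0.1446 0.1005] [ 0.017   0.0003 -0.0261]
254 [0.5116 0.144  0.1067] [ 0.0164  0.0003 -0.0322]
262 [0.5116 0.1441 0.1133] [ 0.0165  0.0003 -0.0389]
270 [0.5117 0.1391 0.112 ] [ 0.0115  0.0003 -0.0375]
278 [0.5119 0.1353 0.1124] [ 0.0077  0.0003 -0.0379]
286 [0.512  0.1306 0.1118] [ 0.003   0.0003 -0.0373]
294 [0.5122 0.1269 0.1127] [-0.0007  0.0003 -0.0382]
```

View pics/w12.png

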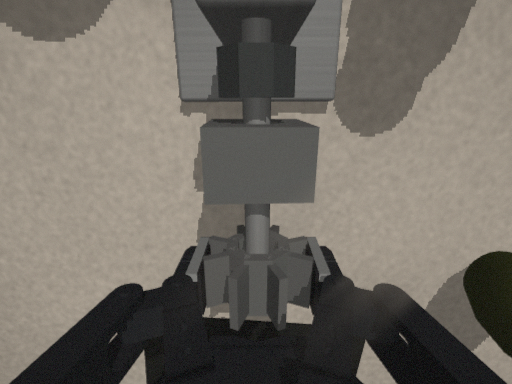

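Axle runs through the wheel hole (257,240) and the spacer face is 27 mm ahead. I'll advance 2.3 cm, lower and release.

Emit:
jog_arm --commands "0.8 0 0 0 -1; 1.6 0 0 0 -1; 2.3 0 0 0 -1; 2.3 0 0 0 -1; 2.3 0 0.25 0 -1; 2.3 0 0.25 0 -1"

```text
time: 13.25
tool_pos: [0.511, 0.1499, 0.0717]
tool_rot: [0.695, 0.719, -0.0, -0.0]
force: [0.8, 0.4, -0.8]
gripper_width: 0.05
```

```bash
python3 - <<'E'
from h import *
np.set_printoptions(precision=4,suppress=True)
im=grab('wrist','w13.png');s=arm.read_state();print(s['time'],s['tool_pos'],s['force'],s['gripper_width'])
E
```

```text
13.3 [0.511  0.15   0.0718] [ 0.1669 -0.6226 -0.0944] 0.050125593030199714
```

View pics/w13.png

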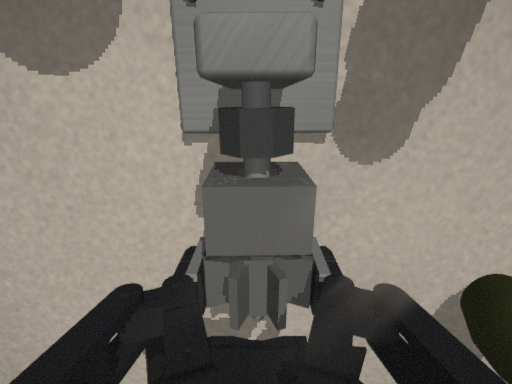

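Emit:
jog_arm --commands "0 0 0 0 1; 0 0 0 0 1; 0 0 0 0 1; 0 0 0 0 1; 0 0 -3 0 1; 0 0 -8 0 1; 0 0 -11 0 1; -5 0 -12 0 1"

```text
time: 14.3
tool_pos: [0.5139, 0.1042, 0.1947]
tool_rot: [0.692, 0.722, 0.003, 0.001]
force: [0.7, -0.9, -0.9]
gripper_width: 0.0854
```

Emit:
jog_arm --commands "0 0 0 0 1; 0 0 0 0 1"

```text
time: 14.55
tool_pos: [0.5127, 0.1006, 0.192]
tool_rot: [0.695, 0.719, 0.0, -0.0]
force: [-0.1, -0.7, 0.6]
gripper_width: 0.0851
```

```bash
python3 - <<'E'
from h import *
np.set_printoptions(precision=4,suppress=True)
im=grab('wrist','w14.png');s=arm.read_state();print(s['time'],s['tool_pos'],R.from_quat(s['tool_rot']).as_matrix()[:,0],s['force'],s['gripper_width'])
P=pts(im);p,M=toolmat();t=((P-p)@M)
for r in range(60,260,6): print(r,P[r,258],end=' ')
m=np.zeros(P.shape[:2],bool);m[220:384,180:330]=1
for z0,z1 in ((.036,.06),(.01,.06)):
    k=m&(P[...,2]>z0)&(P[...,2]<z1);a=t[k];print(z0,k.sum(),a.mean(0),cv2.minAreaRect((a[:,:2]*1000).astype(np.float32)))
E
```

```text
14.6 [0.5125 0.1013 0.1918] [-0.0354  0.9994  0.0005] [0.3104 0.2592 0.7246] 0.08540188208633061
60 [0.5099 0.2112 0.1025] 66 [0.51   0.2072 0.101 ] 72 [0.5101 0.2029 0.1019] 78 [0.5103 0.1978 0.114 ] 84 [0.5104 0.1937 0.1136] 90 [0.5106 0.1895 0.1129] 96 [0.5107 0.1853 0.1142] 102 [0.5109 0.181  0.1126] 108 [0.511  0.1766 0.1134] 114 [0.5112 0.1722 0.1142] 120 [0.5114 0.1668 0.0999] 126 [0.5115 0.1625 0.1056] 132 [0.5117 0.1578 0.1058] 138 [0.5118 0.153  0.1066] 144 [0.512  0.1484 0.108 ] 150 [0.5122 0.1434 0.1073] 156 [0.5124 0.138  0.1054] 162 [0.5126 0.1324 0.103 ] 168 [0.5128 0.1265 0.1004] 174 [ 0.5141  0.0944 -0.0006] 180 [0.5143 0.0869 0.0004] 186 [ 0.5146  0.0787 -0.0005] 192 [ 0.5149  0.0708 -0.0001] 198 [0.5151 0.063  0.0007] 204 [0.5154 0.0546 0.0002] 210 [ 0.5157  0.0461 -0.0002] 216 [ 0.516   0.0373 -0.0009] 222 [ 0.5163  0.0287 -0.0008] 228 [ 0.5166  0.0202 -0.0002] 234 [ 0.5169  0.0112 -0.0004] 240 [0.5171 0.0039 0.0028] 246 [ 0.5175 -0.0055  0.0022] 252 [ 0.5177 -0.0133  0.0045] 258 [ 0.5181 -0.0235  0.0033] 0.036 807 [-0.1502 -0.0154  0.15  ] ((-152.79144287109375, -15.27703857421875), (48.0391960144043, 33.34709167480469), 17.067588806152344)
0.01 1359 [-0.1459 -0.0149  0.1564] ((-152.74154663085938, -15.375465393066406), (48.2542610168457, 40.572975158691406), 17.722368240356445)
```

View pics/w14.png

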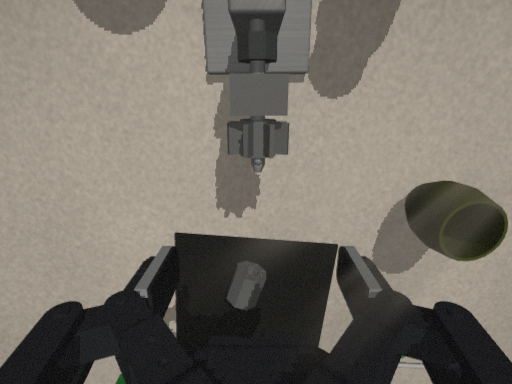

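Spacer (258,95) and wheel (258,138) are both on the axle, with the tip at (258,168). The cap on the mat is at (246,285), mouth up-image toward the stand. I'll hover over the cap.

Emit:
jog_arm --commands "-5 -0.5 1 4 1; -10 -1 3 10 1; -15.3 -1.5 6 17 1; -15.3 -1.5 8 17 1; -15.3 -1.5 8 17 1; -15.3 -1.5 8 17 1"

```text
time: 15.35
tool_pos: [0.5038, -0.0513, 0.1125]
tool_rot: [0.793, 0.61, 0.0, -0.0]
force: [0.4, -0.1, -0.2]
gripper_width: 0.0855
```

```bash
python3 - <<'E'
from h import *
np.set_printoptions(precision=4,suppress=True)
im=grab('wrist','w15.png');s=arm.read_state();print(s['time'],s['tool_pos'],R.from_quat(s['tool_rot']).as_matrix()[:,0],s['force'],s['gripper_width'])
P=pts(im);p,M=toolmat();t=((P-p)@M)
m=np.zeros(P.shape[:2],bool);m[100:350,190:330]=1
for z0,z1 in ((.041,.06),(.03,.06),(.01,.06)):
    k=m&(P[...,2]>z0)&(P[...,2]<z1);a=t[k];print(z0,k.sum(),a.mean(0),cv2.minAreaRect((a[:,:2]*1000).astype(np.float32)))
E
```

```text
15.4 [ 0.504  -0.0515  0.1128] [0.2567 0.9665 0.0008] [-0.1997  0.3312  0.4294] 0.08510809723489221
0.041 1409 [ 0.0004 -0.0012  0.0694] ((-0.8185997009277344, -0.9912385940551758), (46.78232192993164, 23.526103973388672), 1.0371112823486328)
0.03 2553 [ 0.0013 -0.0013  0.0725] ((-0.8136711120605469, -1.1832809448242188), (47.002140045166016, 39.752532958984375), 1.6765506267547607)
0.01 2813 [ 0.0032 -0.0013  0.0745] ((-0.7548427581787109, -1.1622467041015625), (47.01447296142578, 39.86359786987305), 1.3610745668411255)
```

View pics/w15.png

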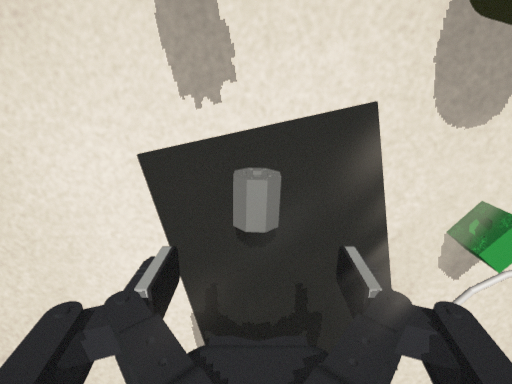

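Emit:
jog_arm --commands "-0.1 -0.1 4 1 1; -0.1 -0.1 7.5 1 1; -0.1 -0.1 9.7 1 1; -0.1 -0.1 10.5 1 1; -0.1 -0.1 10.5 1 1; -0.1 -0.1 10.6 1 1; -0.1 -0.1 10.6 1 1"

```text
time: 16.27
tool_pos: [0.5026, -0.0537, 0.0069]
tool_rot: [0.799, 0.602, 0.001, 0.001]
force: [0.4, 0.4, -0.1]
gripper_width: 0.0855
```

```bash
python3 - <<'E'
from h import *
np.set_printoptions(precision=4,suppress=True)
im=grab('wrist','w16.png');s=arm.read_state();print(s['time'],s['tool_pos'],R.from_quat(s['tool_rot']).as_matrix()[:,0],s['force'],s['gripper_width'])
E
```

```text
16.325 [ 0.5024 -0.0538  0.0068] [0.2762 0.9611 0.0001] [-0.0512  0.0233  0.5542] 0.08555515693106047
```

View pics/w16.png

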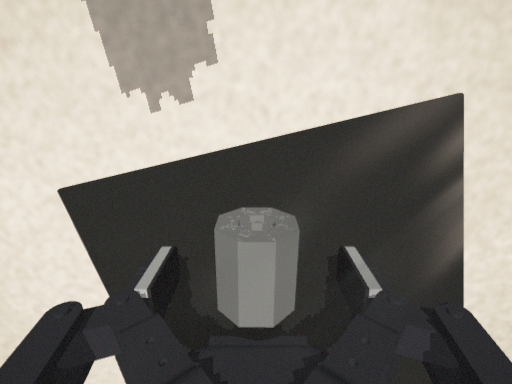

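The cap sits centred between the jaws at (257,270), with its mouth (257,222) toward the axle. I'll grip with more force, since it has to transmit the push.

Emit:
jog_arm --commands "0 0 0 0 -1; 0 0 0 0 -1; 0 0 0 0 -1; 0 0 0 0 -1; 0 0 0 0 -1; 0 0 0 0 -1; 0 0 0 0 -1" --grip_force 70

```text
time: 17.2
tool_pos: [0.5022, -0.0537, 0.0064]
tool_rot: [0.799, 0.602, 0.0, 0.0]
force: [-0.5, -0.8, 5.6]
gripper_width: 0.0387
```

Emit:
jog_arm --commands "0 0 -4 0 -1; 3 -0.5 -7.1 -4 -1; 7 -1.2 -7.1 -10 -1; 11.2 -2 -7.1 -18 -1; 11.2 -2 -7.1 -18 -1; 11.2 -2 -7.1 -18 -1; 11.2 -2 -7.1 -18 -1"

```text
time: 18.08
tool_pos: [0.5134, 0.058, 0.0767]
tool_rot: [0.696, 0.718, -0.001, 0.0]
force: [0.5, -0.4, -0.1]
gripper_width: 0.0392
```

```bash
python3 - <<'E'
from h import *
np.set_printoptions(precision=4,suppress=True)
im=grab('wrist','w17.png');s=arm.read_state();print(s['time'],s['tool_pos'],R.from_quat(s['tool_rot']).as_matrix(),s['force'],s['gripper_width'])
p,M=toolmat()
for r,a,b in axle(im,range(10,165,8)):
    w=onz(im,(a+b)/2,r,.095);print(r,a,b,w[:2],M.T@(w-p))
P=pts(im);m=np.zeros(P.shape[:2],bool);m[205:345,195:320]=1
t=((P-p)@M)
for z0,z1 in ((-.0412,-.035),(-.034,-.03),(-.03,-.02)):
    k=m&(t[...,2]>z0)&(t[...,2]<z1);a=t[k];print(z0,k.sum(),np.percentile(a,[2,50,98],0).tolist(),cv2.minAreaRect((a[:,:2]*1000).astype(np.float32)))
for r in range(195,330,5): print(r,[tuple(np.round(t[r,c],4)) for c in (257,)],end=' ')
cv2.imwrite('pics/c17.png',cv2.resize(im['color'][130:345,190:330],None,fx=2.7,fy=2.7,interpolation=cv2.INTER_CUBIC)[:,:,::-1])
E
```

```text
18.125 [0.5135 0.0581 0.0768] [[-0.0321  0.9995 -0.0006]
 [ 0.9995  0.0321 -0.0007]
 [-0.0007 -0.0006 -1.    ]] [-0.0936  0.3107 -0.0634] 0.03897036157953332
10 222 301 [0.5118 0.1733] [ 0.1151  0.002  -0.0183]
18 222 301 [0.5119 0.1706] [ 0.1125  0.002  -0.0183]
26 222 301 [0.512  0.1678] [ 0.1097  0.0021 -0.0183]
34 222 301 [0.5121 0.1651] [ 0.1069  0.0021 -0.0183]
42 222 301 [0.5122 0.1622] [ 0.1041  0.0021 -0.0183]
50 222 301 [0.5123 0.1594] [ 0.1012  0.0021 -0.0183]
58 222 301 [0.5124 0.1564] [ 0.0983  0.0021 -0.0183]
66 222 301 [0.5125 0.1535] [ 0.0953  0.0021 -0.0183]
74 222 301 [0.5126 0.1504] [ 0.0923  0.0021 -0.0183]
82 222 301 [0.5127 0.1474] [ 0.0892  0.0021 -0.0183]
90 222 301 [0.5129 0.1443] [ 0.0861  0.0022 -0.0183]
98 222 301 [0.513  0.1411] [ 0.0829  0.0022 -0.0183]
106 223 294 [0.5118 0.1378] [ 0.0797  0.0009 -0.0183]
114 245 272 [0.5119 0.1345] [ 0.0764  0.0009 -0.0183]
122 245 272 [0.512  0.1311] [ 0.073   0.0009 -0.0183]
130 247 270 [0.5121 0.1277] [ 0.0696  0.0009 -0.0183]
138 250 267 [0.5123 0.1242] [ 0.0661  0.0009 -0.0183]
-0.0412 4768 [[-0.019999675220168614
[... 2054 characters left out ...]
p.float64(-0.0369))] 280 [(np.float64(0.0055), np.float64(0.0002), np.float64(-0.037))] 285 [(np.float64(0.0036), np.float64(0.0002), np.float64(-0.038))] 290 [(np.float64(0.0006), np.float64(0.0002), np.float64(-0.0376))] 295 [(np.float64(-0.0022), np.float64(0.0002), np.float64(-0.0376))] 300 [(np.float64(-0.0045), np.float64(0.0002), np.float64(-0.0381))] 305 [(np.float64(-0.0082), np.float64(0.0002), np.float64(-0.0371))] 310 [(np.float64(-0.011), np.float64(0.0002), np.float64(-0.0371))] 315 [(np.float64(-0.0141), np.float64(0.0002), np.float64(-0.037))] 320 [(np.float64(-0.0167), np.float64(0.0002), np.float64(-0.0373))] 325 [(np.float64(-0.02), np.float64(0.0002), np.float64(-0.037))]
```

View pics/c17.png

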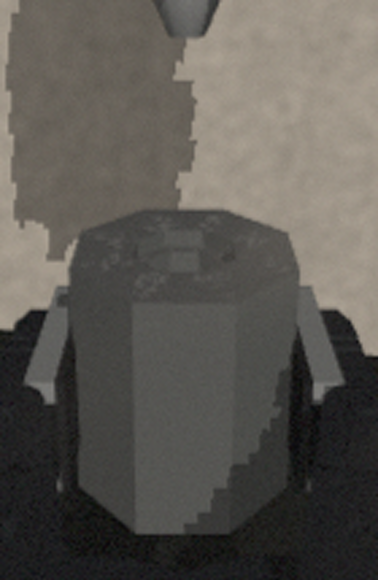

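Emit:
jog_arm --commands "2 0.06 -0.03 0 -1; 3 0.06 -0.03 0 -1; 3.6 0.06 -0.03 0 -1; 3.6 0.06 -0.03 0 -1; 3.6 0.06 -0.03 0 -1"

```text
time: 18.75
tool_pos: [0.513, 0.0948, 0.0773]
tool_rot: [0.695, 0.719, -0.0, 0.0]
force: [0.1, -0.5, 0.3]
gripper_width: 0.0389
```

```bash
python3 - <<'E'
from h import *
np.set_printoptions(precision=4,suppress=True)
im=grab('wrist','w18.png');s=arm.read_state();print(s['time'],s['tool_pos'],R.from_quat(s['tool_rot']).as_matrix()[:,0],s['force'],s['torque'],s['gripper_width'])
p,M=toolmat();P=pts(im);t=((P-p)@M)
for r in range(150,262,6): print(r,P[r,258],t[r,258])
cv2.imwrite('pics/c18.png',cv2.resize(im['color'][100:345,190:330],None,fx=2.4,fy=2.4,interpolation=cv2.INTER_CUBIC)[:,:,::-1])
E
```

```text
18.8 [0.513  0.0948 0.0773] [-0.0337  0.9994 -0.0005] [ 0.0206  0.1204 -0.5535] [ 0.0061  0.0229 -0.05  ] 0.03875262073887577
150 [0.5116 0.1576 0.1067] [ 0.0628  0.0007 -0.0295]
156 [0.5117 0.155  0.106 ] [ 0.0602  0.0007 -0.0288]
162 [0.5118 0.1525 0.1062] [ 0.0577  0.0007 -0.029 ]
168 [0.5119 0.1494 0.1041] [ 0.0546  0.0007 -0.0268]
174 [0.5119 0.1475 0.1067] [ 0.0527  0.0007 -0.0295]
180 [0.512  0.1448 0.1066] [ 0.05    0.0007 -0.0294]
186 [0.5121 0.1421 0.1063] [ 0.0473  0.0007 -0.0291]
192 [0.5122 0.1393 0.1062] [ 0.0445  0.0007 -0.0289]
198 [0.5123 0.1355 0.1033] [ 0.0407  0.0007 -0.026 ]
204 [0.5124 0.1329 0.104 ] [ 0.0381  0.0007 -0.0268]
210 [0.5126 0.1288 0.1009] [ 0.0339  0.0007 -0.0237]
216 [0.5127 0.1247 0.0985] [ 0.0299  0.0007 -0.0213]
222 [0.513  0.116  0.0865] [ 0.0212  0.0008 -0.0092]
228 [0.5131 0.1131 0.0877] [ 0.0183  0.0008 -0.0105]
234 [0.5129 0.1193 0.1066] [ 0.0245  0.0007 -0.0293]
240 [0.5129 0.1195 0.1124] [ 0.0246  0.0007 -0.0352]
246 [0.5129 0.1175 0.1141] [ 0.0226  0.0007 -0.0368]
252 [0.513  0.1149 0.1148] [ 0.0201  0.0007 -0.0375]
258 [0.5131 0.1118 0.1144] [ 0.0169  0.0007 -0.0372]
```

View pics/c18.png

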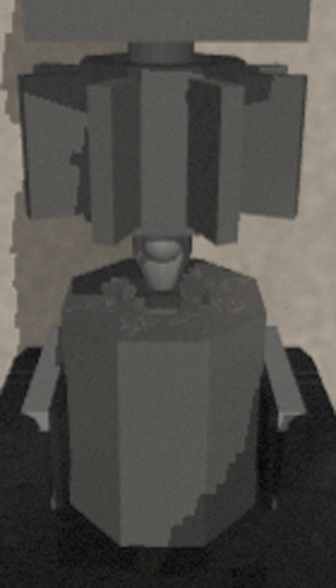

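Emit:
jog_arm --commands "0.3 -0.04 0 0 -1; 0.6 -0.04 0 0 -1; 0.8 -0.04 0 0 -1; 1 -0.04 0 0 -1; 1 -0.04 0 0 -1"

```text
time: 19.42
tool_pos: [0.5122, 0.1057, 0.0773]
tool_rot: [0.695, 0.719, 0.0, -0.0]
force: [0.4, 0.1, -0.6]
gripper_width: 0.0388
```

```bash
python3 - <<'E'
from h import *
np.set_printoptions(precision=4,suppress=True)
im=grab('wrist','w19.png');s=arm.read_state();print(s['time'],s['tool_pos'],R.from_quat(s['tool_rot']).as_matrix()[:,0],s['force'],s['torque'],s['gripper_width'])
cv2.imwrite('pics/c19.png',cv2.resize(im['color'][140:345,190:330],None,fx=2.8,fy=2.8,interpolation=cv2.INTER_CUBIC)[:,:,::-1])
E
```

```text
19.475 [0.5122 0.1055 0.0773] [-0.0347  0.9994 -0.    ] [-0.2531  0.471  -0.6625] [-0.0333  0.0081 -0.0604] 0.038995565798531764
```

View pics/c19.png

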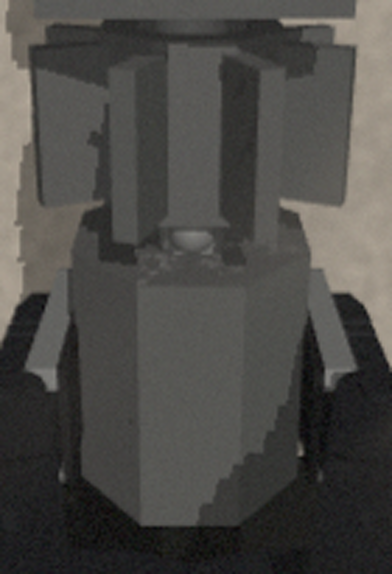

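Nub at crop x=193, cap centre at 191: aligned to about 0.3 mm, and no force. I'll push slowly over the nub.

Emit:
jog_arm --commands "0.15 0.01 0 0 -1; 0.3 0.01 0 0 -1; 0.45 0.01 0 0 -1; 0.6 0.01 0 0 -1; 0.6 0.01 0 0 -1"

```text
time: 20.1
tool_pos: [0.5121, 0.1096, 0.0772]
tool_rot: [0.695, 0.719, -0.001, 0.001]
force: [0.0, -5.2, 1.1]
gripper_width: 0.039
```

Emit:
jog_arm --commands "0.1 0 0 0 -1; 0.2 0 0 0 -1; 0.3 0 0 0 -1; 0.3 0 0 0 -1"

```text
time: 20.6
tool_pos: [0.5124, 0.1141, 0.0777]
tool_rot: [0.695, 0.719, 0.0, 0.0]
force: [-0.1, -2.2, 2.8]
gripper_width: 0.0391
```

```bash
python3 - <<'E'
from h import *
np.set_printoptions(precision=4,suppress=True)
im=grab('wrist','w20.png');s=arm.read_state();print(s['time'],s['tool_pos'],R.from_quat(s['tool_rot']).as_matrix()[:,0],s['force'],s['torque'],s['gripper_width'])
cv2.imwrite('pics/c20.png',cv2.resize(im['color'][140:345,190:330],None,fx=2.8,fy=2.8,interpolation=cv2.INTER_CUBIC)[:,:,::-1])
p,M=toolmat();P=pts(im);t=((P-p)@M)
for r in range(200,320,8): print(r,P[r,258],t[r,258])
E
```

```text
20.65 [0.5124 0.1144 0.0777] [-0.0343  0.9994 -0.    ] [ 0.2387 -2.8328  2.4765] [-0.5247 -0.0462  0.0353] 0.03887588028045991
200 [0.5117 0.1545 0.1053] [ 0.0401  0.0007 -0.0277]
208 [0.5118 0.151  0.1061] [ 0.0366  0.0007 -0.0285]
216 [0.5119 0.1473 0.1064] [ 0.0329  0.0007 -0.0288]
224 [0.5121 0.143  0.1056] [ 0.0286  0.0007 -0.0279]
232 [0.5122 0.1393 0.1061] [ 0.0248  0.0007 -0.0285]
240 [0.5122 0.1391 0.1134] [ 0.0247  0.0007 -0.0357]
248 [0.5123 0.1358 0.1144] [ 0.0213  0.0007 -0.0367]
256 [0.5124 0.1323 0.1152] [ 0.0179  0.0007 -0.0376]
264 [0.5125 0.1289 0.1161] [ 0.0145  0.0007 -0.0385]
272 [0.5127 0.1238 0.1146] [ 0.0094  0.0007 -0.0369]
280 [0.5129 0.1195 0.1145] [ 0.0051  0.0007 -0.0368]
288 [0.513  0.1156 0.115 ] [ 0.0012  0.0007 -0.0373]
296 [0.5132 0.1112 0.1149] [-0.0033  0.0007 -0.0372]
304 [0.5133 0.1067 0.1149] [-0.0078  0.0007 -0.0372]
312 [0.5135 0.1025 0.1153] [-0.012   0.0007 -0.0377]
```

View pics/c20.png

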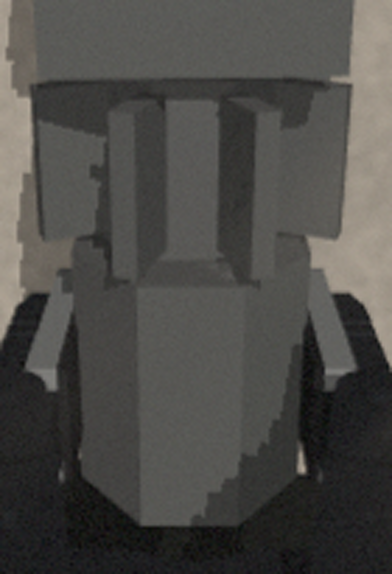

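Over the nub with about 2.5 N of drag, and the cap is meeting the wheel. I'll continue gently.

Emit:
jog_arm --commands "0.15 0 0 0 -1; 0.3 0 0 0 -1; 0.45 0 0 0 -1; 0.6 0 0 0 -1; 0.7 0 0 0 -1; 0.8 0 0 0 -1; 0.8 0 0 0 -1"

```text
time: 21.52
tool_pos: [0.5118, 0.1228, 0.0773]
tool_rot: [0.695, 0.719, 0.0, -0.0]
force: [-0.1, -4.0, 5.1]
gripper_width: 0.0389
```

```bash
python3 - <<'E'
from h import *
np.set_printoptions(precision=4,suppress=True)
im=grab('wrist','w21.png');s=arm.read_state();print(s['time'],s['tool_pos'],s['force'],s['torque'],s['gripper_width'])
p,M=toolmat();P=pts(im);t=((P-p)@M)
for r in range(60,290,5): print(r,P[r,258],end=' ')
E
```

```text
21.575 [0.5118 0.1229 0.0774] [ 0.1341 -2.4665  4.5601] [-0.5599 -0.0617 -0.0398] 0.03867237902969862
60 [0.5091 0.2188 0.1094] 65 [0.5092 0.2171 0.1094] 70 [0.5092 0.2155 0.1091] 75 [0.5093 0.2137 0.1103] 80 [0.5094 0.212  0.1099] 85 [0.5094 0.2108 0.0992] 90 [0.5095 0.2088 0.1   ] 95 [0.5095 0.2068 0.1141] 100 [0.5096 0.205  0.1127] 105 [0.5097 0.2033 0.1125] 110 [0.5097 0.2016 0.1139] 115 [0.5098 0.1998 0.1135] 120 [0.5098 0.198  0.1137] 125 [0.5099 0.1961 0.1129] 130 [0.51   0.1944 0.114 ] 135 [0.51   0.1925 0.1139] 140 [0.5101 0.1906 0.1136] 145 [0.5102 0.1887 0.1135] 150 [0.5102 0.1866 0.1126] 155 [0.5103 0.1847 0.1128] 160 [0.5104 0.1827 0.1126] 165 [0.5104 0.1808 0.113 ] 170 [0.5105 0.1788 0.1132] 175 [0.5107 0.175  0.1067] 180 [0.5107 0.173  0.1073] 185 [0.5108 0.1704 0.106 ] 190 [0.5109 0.1682 0.1062] 195 [0.511  0.166  0.1063] 200 [0.511  0.1639 0.1071] 205 [0.5111 0.1616 0.1071] 210 [0.5112 0.159  0.1065] 215 [0.5113 0.1564 0.1061] 220 [0.5114 0.1541 0.1063] 225 [0.5115 0.1516 0.1062] 230 [0.5115 0.1496 0.1072] 235 [0.5116 0.1475 0.1079] 240 [0.5116 0.1474 0.1125] 245 [0.5116 0.1464 0.115 ] 250 [0.5117 0.1434 0.1139] 255 [0.5118 0.1413 0.1146] 260 [0.5119 0.139  0.115 ] 265 [0.512  0.1361 0.1144] 270 [0.5121 0.1344 0.1156] 275 [0.5122 0.1315 0.1151] 280 [0.5123 0.1285 0.1146] 285 [0.5124 0.1257 0.1144]
```

View pics/w21.png

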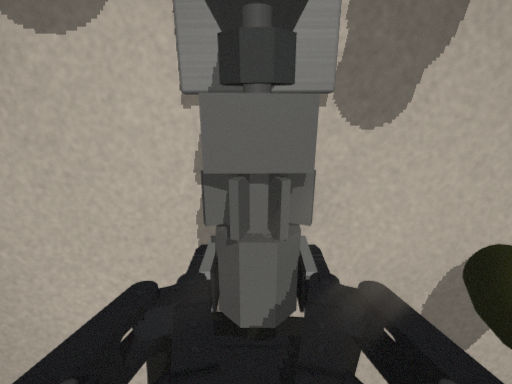

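Emit:
jog_arm --commands "0.1 0 0 0 -1; 0.2 0 0 0 -1; 0.3 0 0 0 -1; 0.4 0 0 0 -1; 0.5 0 0 0 -1; 0.5 0 0 0 -1"

```text
time: 22.32
tool_pos: [0.5115, 0.1264, 0.0773]
tool_rot: [0.695, 0.719, -0.001, 0.0]
force: [0.2, -5.6, 5.9]
gripper_width: 0.0389
```

Emit:
jog_arm --commands "0.1 0 0 0 -1; 0.1 0 0 0 -1; 0.1 0 0 0 -1"

```text
time: 22.7
tool_pos: [0.5115, 0.1264, 0.0773]
tool_rot: [0.695, 0.719, -0.001, 0.001]
force: [0.3, -7.8, 6.1]
gripper_width: 0.0391
```

Seated against the collar: 1 mm more command only raises force. I'll build up the press in steps.

Emit:
jog_arm --commands "0.1 0 0 0 -1; 0.2 0 0 0 -1; 0.2 0 0 0 -1"

```text
time: 23.08
tool_pos: [0.5115, 0.1264, 0.0773]
tool_rot: [0.696, 0.718, -0.002, 0.001]
force: [0.3, -13.6, 7.8]
gripper_width: 0.0387
```

```bash
python3 - <<'E'
from h import *
np.set_printoptions(precision=4,suppress=True)
im=grab('wrist','w22.png');s=arm.read_state();print(s['time'],s['tool_pos'],s['force'],s['torque'],s['gripper_width'])
P=pts(im)
for r in range(60,290,5): print(r,P[r,258,1:],end=' ')
E
```

```text
23.125 [0.5115 0.1265 0.0773] [ -0.5493 -11.7728   9.8914] [-2.4974  0.0104  0.0709] 0.0385634518429441
60 [0.2225 0.1098] 65 [0.2207 0.1107] 70 [0.2192 0.1095] 75 [0.2175 0.1089] 80 [0.2159 0.1088] 85 [0.2141 0.1098] 90 [0.2124 0.109 ] 95 [0.2106 0.1128] 100 [0.2089 0.1129] 105 [0.2072 0.1138] 110 [0.2054 0.1123] 115 [0.2036 0.1132] 120 [0.2018 0.1135] 125 [0.2001 0.1137] 130 [0.1983 0.1142] 135 [0.1964 0.1139] 140 [0.1944 0.1126] 145 [0.1926 0.1134] 150 [0.1908 0.1141] 155 [0.1884 0.1119] 160 [0.1868 0.1135] 165 [0.1848 0.1134] 170 [0.1827 0.1131] 175 [0.1789 0.1067] 180 [0.1765 0.1061] 185 [0.1744 0.1063] 190 [0.1719 0.1057] 195 [0.1697 0.1059] 200 [0.1678 0.107 ] 205 [0.1654 0.1068] 210 [0.1627 0.1061] 215 [0.1601 0.1055] 220 [0.158  0.1062] 225 [0.1551 0.1054] 230 [0.1527 0.1056] 235 [0.1516 0.1082] 240 [0.1513 0.1124] 245 [0.1497 0.1139] 250 [0.1478 0.1149] 255 [0.145  0.1143] 260 [0.1431 0.1152] 265 [0.1407 0.1153] 270 [0.1373 0.1141] 275 [0.1346 0.114 ] 280 [0.1324 0.1146] 285 [0.13   0.1149]
```

View pics/w22.png

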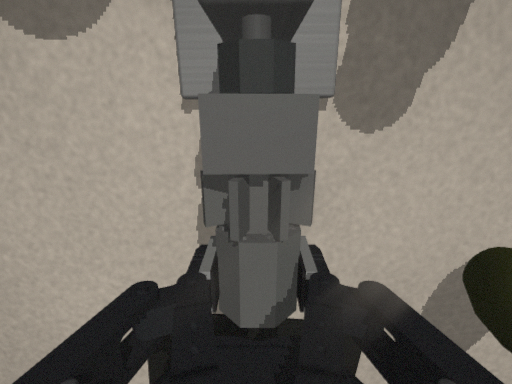

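Spacer, wheel and cap are closed up on the collar, with the joints at rows 95, 172 and 236. The reading is ~12–13 N including ~3 N drag. I'll add 2 mm, ease the vertical slightly, and hold.

Emit:
jog_arm --commands "0.1 0 -0.05 0 -1; 0.15 0 -0.08 0 -1; 0.15 0 -0.08 0 -1; 0.15 0 -0.08 0 -1"

```text
time: 23.62
tool_pos: [0.5115, 0.1265, 0.0775]
tool_rot: [0.696, 0.718, -0.003, 0.002]
force: [0.5, -15.9, 4.3]
gripper_width: 0.0388
```

```bash
python3 - <<'E'
from h import *
np.set_printoptions(precision=4,suppress=True)
s=arm.read_state();print(s['time'],s['tool_pos'],s['force'],s['torque'],s['gripper_width'])
E
```

```text
23.625 [0.5115 0.1265 0.0775] [  0.4858 -15.9225   4.3107] [-3.0961 -0.3291  0.0122] 0.0387834740878077
```

Emit:
jog_arm --commands "0.08 0 0 0 -1; 0.15 0 0 0 -1; 0.15 0 0 0 -1; 0.15 0 0 0 -1"

```text
time: 24.12
tool_pos: [0.5114, 0.1265, 0.0775]
tool_rot: [0.696, 0.718, -0.004, 0.002]
force: [1.7, -18.4, 6.2]
gripper_width: 0.0388
```

Emit:
jog_arm --commands "0 0 0 0 -1; 0 0 0 0 -1; 0 0 0 0 -1"

```text
time: 24.5
tool_pos: [0.5114, 0.1265, 0.0775]
tool_rot: [0.696, 0.718, -0.004, 0.002]
force: [1.3, -18.5, 5.6]
gripper_width: 0.039
```

Emit:
jog_arm --commands "0.1 0 0 0 -1; 0.1 0 0 0 -1; 0.1 0 0 0 -1; 0.1 0 0 0 -1"

```text
time: 25.0
tool_pos: [0.5114, 0.1265, 0.0775]
tool_rot: [0.697, 0.717, -0.005, 0.002]
force: [0.9, -21.4, 6.7]
gripper_width: 0.0387
```

Emit:
jog_arm --commands "-0.2 0 0 0 -1; -0.4 0 0 0 -1; -0.6 0 0 0 -1; -0.6 0 0 0 -1"

```text
time: 25.5
tool_pos: [0.5115, 0.1264, 0.0777]
tool_rot: [0.695, 0.719, -0.001, 0.0]
force: [1.6, -8.0, 3.3]
gripper_width: 0.0388
```

Pressed to 21 N measured and relaxed to 8 N with the cap not moving. I'll relax a little more, release and lift.

Emit:
jog_arm --commands "-0.15 0 0 0 -1; -0.15 0 0 0 -1; -0.15 0 0 0 1; -0.15 0 0 0 1; -0.15 0 0 0 1; -0.15 0 0 0 1; -0.15 0 0 0 1; -0.15 0 -2 0 1"

```text
time: 26.5
tool_pos: [0.5104, 0.1267, 0.0971]
tool_rot: [0.695, 0.719, -0.001, -0.001]
force: [0.1, -0.0, -0.1]
gripper_width: 0.0851
```

Emit:
jog_arm --commands "0 0 -4 0 1; 0 0 -8 0 1; -3 0 -10 0 1; -6 0 -10 0 1; -6 0 -10 0 1; -6 0 -10 0 1"

```text
time: 27.25
tool_pos: [0.5135, 0.0676, 0.198]
tool_rot: [0.695, 0.719, 0.0, -0.0]
force: [0.8, -0.0, 0.0]
gripper_width: 0.0856
```

```bash
python3 - <<'E'
from h import *
np.set_printoptions(precision=4,suppress=True)
im=grab('wrist','w23.png');s=arm.read_state();print(s['time'],s['tool_pos'],s['force'],s['gripper_width'])
P=pts(im);
for r in range(50,200,4): print(r,P[r,258,1:],end=' ')
cv2.imwrite('pics/c23.png',cv2.resize(im['color'][30:230,170:350],None,fx=2.9,fy=2.9,interpolation=cv2.INTER_CUBIC)[:,:,::-1])
a=grab('side');b=grab('scene')
cv2.imwrite('pics/both.png',np.hstack([cv2.resize(a['color'][170:270,200:300],(400,400),interpolation=cv2.INTER_CUBIC),cv2.resize(b['color'][160:250,265:355],(400,400),interpolation=cv2.INTER_CUBIC)])[:,:,::-1])
E
```

```text
27.3 [0.5134 0.0681 0.198 ] [0.0587 0.7935 0.2786] 0.08544039836404806
50 [0.1844 0.1131] 54 [0.1817 0.1134] 58 [0.18  0.106] 62 [0.1771 0.1069] 66 [0.1742 0.1072] 70 [0.1716 0.1051] 74 [0.1686 0.1068] 78 [0.1656 0.1078] 82 [0.1627 0.1078] 86 [0.1599 0.1067] 90 [0.1569 0.1062] 94 [0.1539 0.1068] 98 [0.1509 0.1169] 102 [0.1479 0.1151] 106 [0.145  0.1147] 110 [0.142  0.1156] 114 [0.1391 0.1164] 118 [0.136  0.1153] 122 [0.1329 0.115 ] 126 [0.1299 0.1154] 130 [0.1268 0.1156] 134 [0.1237 0.1161] 138 [0.1205 0.1158] 142 [0.1174 0.1164] 146 [0.1141 0.1163] 150 [0.111 0.117] 154 [0.1077 0.1165] 158 [ 0.0803 -0.001 ] 162 [ 0.0753 -0.0007] 166 [ 0.07   -0.0014] 170 [0.0652 0.0003] 174 [ 0.0596 -0.0012] 178 [ 0.0546 -0.0003] 182 [ 0.0491 -0.0011] 186 [0.0441 0.0003] 190 [ 0.0385 -0.0004] 194 [ 0.033  -0.0005] 198 [ 0.0271 -0.0013]
```

View pics/c23.png

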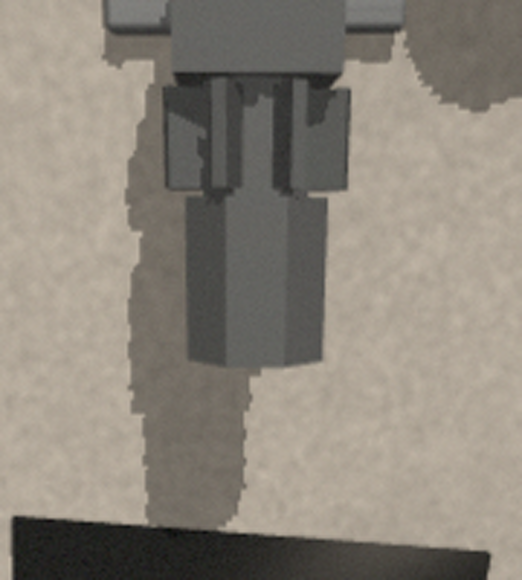

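View pics/both.png

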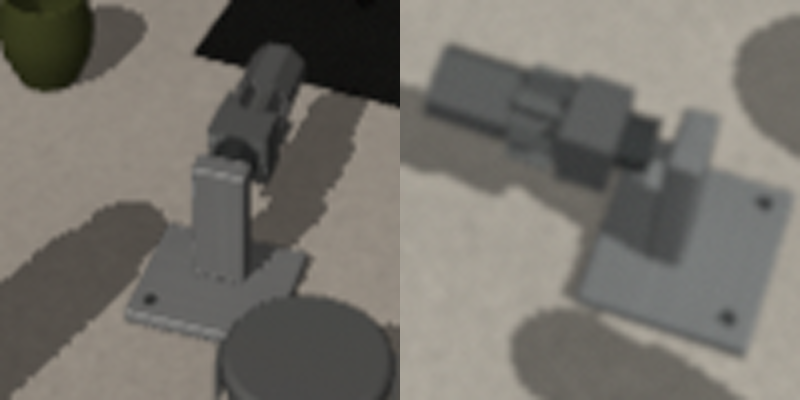

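The stack is closed up with no visible gaps: cap 0.107–0.152, wheel to 0.181, spacer on the collar. The gripper is clear, so I'm handing in.

```bash
python3 -c "
from plant import arm
print(arm.close_job())"
```

```text
the job is handed in; nothing more can be done
None
```

The spacer, wheel and cap are back on the axle in that order, the cap mouth first, and the job was handed in at about 27 s of the 72 s. No verdict was reported.

- **Pressing:** I pushed the cap over the nub and on until the stack met the stop collar. I then held it, reading 18 N for about 0.5 s and then 21 N. Sliding drag had read 2.5–4 N, so the parts were pressed together with about 15–18 N. That contact force is worked out from the wrist reading, not measured directly.
- **Last checks:** The wrist view shows the stack closed up with no visible gaps. The cap centre is about 121 mm from the post and its axis within about 1 mm of the axle's. The gripper is open and clear of everything. The side and scene views agree.
- **Bystanders:** The arm never worked near the cup, bombilla, flask, canister or green blocks. I did not measure their positions again at the end.
- **Small disagreement:** The cap rides about 1 mm higher than the axle's axis, which is within the 7 mm allowed.

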